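Reassemble the spice mill spindle in its clamp and put it away

ROBOT

A 7-joint arm with a two-finger parallel gripper is mounted at the origin on a cart in front of the work surface, level with it; the furniture and walls round the work are solid. World frame = base frame: x ahead of the robot, y to its left, z up, the work surface at z = 0. Lengths are in m, angles in rad, forces in N, time in s.
With the tool pointing down it reaches from about 0.425 to 0.925 m from the base axis. Payload 6.8 kg.
Tool frame: the origin (TCP) lies between the finger pads; the fingertips stand r.tcp_to_tips ahead of it and the grasp point (between the pads) lies 3 mm ahead of it (r.tcp_to_tips is the distance from the TCP to the fingertips, in m); z points along the fingers, y is the line along which they close (so a half turn about z gives the same grasp; the last joint's range is limited). The gripper opens to 85 mm and grips with 20 to 120 N. Pads are 22 mm wide; open, the fingers measure 114 mm over their backs; the gripper's body (76 mm by 85 mm) begins 54 mm behind the grasp point. The pads swing forward as they close: fully open they stand 13 mm farther back than shut.
Start: joints at [-1.297, 0.477, 0.022, 1.555, -0.011, 1.109, -0.083], TCP at [0.251, 0.626, 0.253] pointing down, gripper open.
Joint ranges: [-2.96, 2.96], [-0.34, 2.1], [-1.41, 1.46], [0.24, 2.44], [-1.37, 4.51], [0.17, 1.92], [-2.96, 2.96]. Speed limits (rad/s): [2.39, 2.39, 3.14, 3.14, 3.14, 3.14, 3.14].

INTERFACE

Orientations are given as a rotation vector (axis times angle).
In Python, from bench import r gives the robot as it stands. The module is installed in compiled form; this text tells all that it offers.
- The arm moves only by the tool step_arm, never from a script. Its argument "moves" is a list of rows, each an object of numbers: "rx", "ry", "rz": the turn, a rotation vector about the tool's x, y, z in degrees; "dx", "dy", "dz": the shift along the tool's x, y, z in mm; "gripper": the opening, from -1 (shut) to 1 (fully open). In form: [{"rx": .., "ry": .., "rz": .., "dx": .., "dy": .., "dz": .., "gripper": ..}, ...]. A call has 1 to 20 rows; each row shifts and turns the commanded pose from where the row before left it, along the tool's axes as they then stand; what a row does not reach is not made up. A row lasts 1/8 s, in which the tool goes at most 62.5 mm and 10.7 degrees, less where a joint would pass 70% of its speed; a pose out of reach is approached as far as the arm can. A call is refused whole if a number of a shift passes 62.5 or a number of a turn 10.7, either way. A call with a gripper value outside its range is refused whole. The fingers move at their own pace and stop on an object; "grip_force" is the grip in N (left out, the last holds). Time passes only in rows, so rows that do not move let the fingers close. It gives the time, the measured TCP pose, the force, the opening and the grip force at its end, in the units of the state.
- r.get_obs(): the state, without advancing time (a new reading comes with each control period).
- r.grab_frame(name): name is "scene" or "top" or "wrist"; returns the picture (400x640x3 uint8, blue, green, red); there is no depth.
- r.camera_info(name): a dict with "mtx" (3x3 intrinsics, pixels), "rvec" (rotation vector, rad) and "tvec" (3), from world to camera coordinates, as OpenCV has them. Camera axes: x right, y down, z forward; pixel columns grow to the right and rows downward; lengths in m; the calibration is good to about 2 mm. A picture is of the moment at which its call begins: read the wrist's pose just before it. camera_info takes no time and is no camera call; for the wrist camera it gives the pose at the moment of the call.
- r.hand_in(): hands the job in; it is judged then, once.
The state is a dict: "clock": time; "joints": joint angles; "qvel": joint speeds; "tau": joint torques, N m; "tcp_pos": TCP position; "orientation": TCP orientation; "contact_force": force on the tool from outside, world axes, zero at the start; "moment": the same for the moment, N m; "grip_width": finger opening in m; "gripper_force": force on a finger pad.
Only numpy, scipy, OpenCV 4.12 (cv2) and the standard library are available. Lean on these libraries where they do the work, as an engineer would, in place of code of your own. Each camera call takes 0.05 s, during which the arm holds its last target. There are 200 camera calls.

TASK

Put the spice mill's spindle together: with the spindle standing in the closed clamp, slide every white grinding ring that is lying out fully down its shaft, and then the slimmer steel bush on top of them. Then slide the clamp's jaw fully open, lift the assembled spindle out and stand it upright in the wooden tray, and finally push the jaw shut again, without knocking over the small spice jar among the parts.

Things in the scene. Friction and masses are not known exactly. Their poses are not given: they have to be found in the camera images.
- spindle: steel spindle, loose, upright in the clamp, 136 mm tall, 0.25 kg; origin: centre of its underside, z up. From below: foot 60 mm wide, 10 high; waist 28 wide up to 40; seat collar 42 wide, 40 to 46; then the plain shaft, 16 mm diameter, to 136, its last 7 mm narrowing to a 7 mm nose. Rings and bush have 1.8 mm play all round. With 4 rings and bush on, 26 mm of shaft still stands out to lift it by
- spindle_seat (a point): centre of the top of the spindle's seat collar, 46 mm above its underside, where the lowest ring comes to rest; axes as the spindle's
- spindle_top (a point): tip of the spindle's shaft, 90 mm above the seat
- ring1: grinding ring, plain white ceramic, 44 mm outside diameter, 19.6 mm bore, 12 mm high, 40 g; origin at the centre of its underside, z along its bore; both ends alike, either way up will do. Lies flat on the worktop (z = 0) to the robot's right; 2 to 4 of the four are present (None: absent), all alike
- ring2: grinding ring, plain white ceramic, 44 mm outside diameter, 19.6 mm bore, 12 mm high, 40 g; origin at the centre of its underside, z along its bore; both ends alike, either way up will do. Lies flat on the worktop (z = 0) to the robot's right; 2 to 4 of the four are present (None: absent), all alike
- ring3: grinding ring, plain white ceramic, 44 mm outside diameter, 19.6 mm bore, 12 mm high, 40 g; origin at the centre of its underside, z along its bore; both ends alike, either way up will do. Lies flat on the worktop (z = 0) to the robot's right; 2 to 4 of the four are present (None: absent), all alike
- ring4: grinding ring, plain white ceramic, 44 mm outside diameter, 19.6 mm bore, 12 mm high, 40 g; origin at the centre of its underside, z along its bore; both ends alike, either way up will do. Lies flat on the worktop (z = 0) to the robot's right; 2 to 4 of the four are present (None: absent), all alike
- bush: the steel bush, a sleeve 31 mm outside diameter, 19.6 mm bore, 16 mm high, 40 g; slimmer and taller than the rings; origin at the centre of its underside, z along its bore; either way up will do. Lies among the rings, standing on one end on the worktop (z = 0)
- clamp: assembly clamp, fixed on the board covering the hob (board top z = 0.061): aluminium base 100 x 185 x 12 mm, from -135 to +50 mm along its y. Origin: underside, straight below the spindle (whose underside is 12 mm above it), z up. Sliding jaw on the -y side, fixed jaw (34 mm high) on the +y side. The foot lies between low stops; only the sliding jaw holds it down
- clamp_jaw (a joint): travel of the sliding jaw in m: 0 closed, 0.042 fully open. Opens along the clamp's -y, stays where it is left, takes about 3 N. Its fork reaches over the spindle's foot on both sides of the waist; only beyond 0.034 can the foot be lifted straight up. The fork's top is 37 mm above the clamp's underside, 21 mm below the seat
- jaw_grip (a point): point to hold on the jaw's upright black handle, 13 mm below its top. The handle is 16 mm across the clamp's x, 22 mm along its y, and rises from 27 to 98 mm above the clamp's underside; 85 mm from the spindle's axis when closed; moves with the jaw; axes parallel to the clamp's
- tray: shallow wooden tray, fixed on the hob board, 140 x 140 mm outside, 16 mm high, walls 6 mm; origin at the centre of its underside (z = 0.061), its inner floor 6 mm above that
- jar: small pale spice jar with a screw cap, 49 mm diameter, 56 mm high, loose, standing on the worktop among the rings; not part of the job; origin at the centre of its underside
Not all that is in view belongs to the job. What is shaped like the ring3 but turquoise is not meant. What is shaped like the bush but turquoise is not meant.

How it is judged:
By the outcome, as a careful person would: the job done as asked, in the order asked, and still so for the second after the job is handed in, with the robot touching nothing.
Of ring1, ring2, ring3, ring4 only 2 to 4 are there at a start; the rules pass over those that are not, and their reading is None.
At some moment in a run one of ring1, ring2, ring3, ring4, bush may be knocked a few centimetres aside while the robot is not near it.
It also fails if it takes over 210 s, if anything falls off the work surface, if the arm or the gripper's body presses on something with over 40 N, if the wrist force passes 120 N, or if a joint passes its speed limit or range.

## Working session

There is one attempt and no reset: what is moved stays moved. The work goes in short steps, Python scripts to look and compute and a tool call to move; the robot and the scene stay as the last step left them, time stands still between calls to the robot, and variables do not carry over. Pictures are saved under pics/ and viewed, at most 14 in all, crops included, and the job is handed in when it is done.

Besides the shell and the picture viewer there is one more tool, called after "Request:" as name(argument=value, ...) on one line, values as JSON. step_arm: Moves the arm, as the interface text tells. Its arguments: {"type":"object","properties":{"moves":{"type":"array","items":{"type":"object","properties":{"rx":{"type":"number"},"ry":{"type":"number"},"rz":{"type":"number"},"dx":{"type":"number"},"dy":{"type":"number"},"dz":{"type":"number"},"gripper":{"type":"number"}}}},"grip_force":{"type":"number"}},"required":["moves"]}

```bash
mkdir -p pics
python3 - <<'E'
from bench import r
import cv2
for n in("scene","top"):
    cv2.imwrite(f"pics/{n}0.png",r.grab_frame(n))
    c=r.camera_info(n);print(n,c)
o=r.get_obs();print({k:o[k] for k in("clock","tcp_pos","orientation","grip_width")},r.tcp_to_tips)
print(r.camera_info("wrist"))
E
```

```text
scene {'mtx': array([[489.8336392 ,   0.        , 313.52870381],
       [  0.        , 489.8336392 , 202.13084399],
       [  0.        ,   0.        ,   1.        ]]), 'rvec': array([ 1.90639536, -0.96392632,  0.55042091]), 'tvec': array([-0.31749431,  0.32769544,  1.10060758])}
top {'mtx': array([[373.83963781,   0.        , 318.97443338],
       [  0.        , 373.83963781, 197.28683324],
       [  0.        ,   0.        ,   1.        ]]), 'rvec': array([ 2.17959247, -2.23425059,  0.04676278]), 'tvec': array([0.01105318, 0.50442789, 1.18333811])}
{'clock': 0.1, 'tcp_pos': array([0.25131439, 0.62595558, 0.25241437]), 'orientation': array([-5.95973334e-01, -3.08436499e+00,  2.49131299e-03]), 'grip_width': 0.08539953885511829} 0.022
{'mtx': array([[340.14727866,   0.        , 322.32243192],
       [  0.        , 340.14727866, 198.60121883],
       [  0.        ,   0.        ,   1.        ]]), 'rvec': array([-2.39134702, -1.61777992, -0.23673162]), 'tvec': array([-0.67278223, -0.0377635 ,  0.37956986])}
```

View pics/scene0.png

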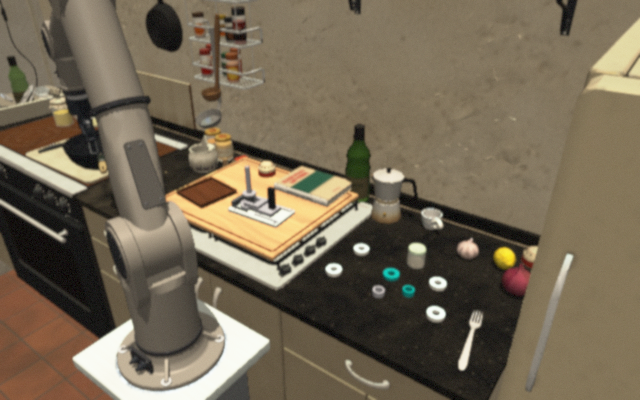

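View pics/top0.png

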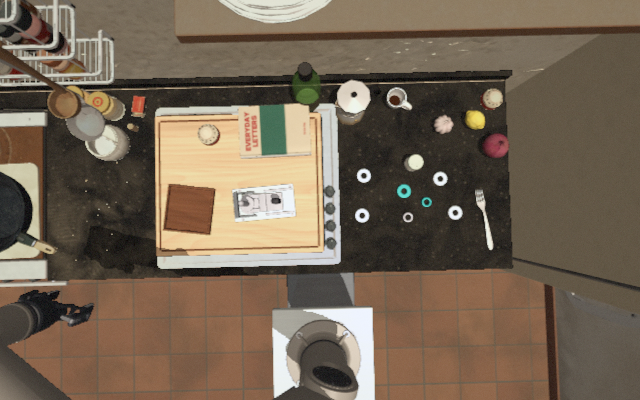

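The top view shows white rings at about (364,176), (362,215), (440,179) and (455,213). The steel bush is the small grey one at (408,217). The turquoise decoys are at (404,191) and (427,202), the jar at (414,162), the clamp at (264,203) and the tray at (190,209).

```bash
cat > h.py <<'E'
from bench import r
import cv2, numpy as np
from scipy.spatial.transform import Rotation as R
def cam(n):
    c=r.camera_info(n);M=cv2.Rodrigues(c["rvec"])[0];return c["mtx"],M,c["tvec"]
def plane(C,uv,z):
    K,M,t=C;d=M.T@np.linalg.solve(K,[uv[0],uv[1],1.]);o=-M.T@t
    return o+d*(z-o[2])/d[2]
def proj(C,p):
    K,M,t=C;q=K@(M@np.asarray(p,float)+t);return q[:2]/q[2]
def blobs(mask,lo,hi):
    n,l,s,c=cv2.connectedComponentsWithStats(mask.astype(np.uint8))
    return [(s[i,4],*(s[i,:2]+(s[i,2:4]-1)/2.),s[i,2],s[i,3]) for i in range(1,n) if lo<s[i,4]<hi]
E
python3 - <<'E'
from h import *
im=cv2.imread("pics/top0.png");C=cam("top")
g=im[150:240,340:500].astype(int)
m=(g.min(2)>130)
for b in blobs(m,15,400):
    uv=(b[1]+340,b[2]+150);print(b,uv,plane(C,uv,.012).round(4))
for n,uv,z in [("bush",(408,217),.016),("jar",(414,162),.056)]: print(n,plane(C,uv,z).round(3))
a=cv2.resize(im[150:240,150:310],None,fx=5,fy=5,interpolation=cv2.INTER_CUBIC)
b=cv2.resize(im[150:240,340:480],None,fx=5,fy=5,interpolation=cv2.INTER_CUBIC)
o=np.zeros((600,800,3),np.uint8);
a=cv2.resize(a,(530,298));b=cv2.resize(b,(466,300));o[:298,:530]=a;o[300:,:466]=b
cv2.imwrite("pics/c1.png",o)
s=cv2.imread("pics/scene0.png")[150:260,160:370];cv2.imwrite("pics/c2.png",cv2.resize(s,None,fx=3.8,fy=3.8,interpolation=cv2.INTER_CUBIC))
E
```

```text
(np.int32(182), np.float64(75.5), np.float64(12.0), np.int32(16), np.int32(15)) (np.float64(415.5), np.float64(162.0)) [ 0.6097 -0.3127  0.012 ]
(np.int32(139), np.float64(23.5), np.float64(25.5), np.int32(14), np.int32(14)) (np.float64(363.5), np.float64(175.5)) [ 0.5705 -0.1451  0.012 ]
(np.int32(141), np.float64(100.0), np.float64(28.5), np.int32(15), np.int32(14)) (np.float64(440.0), np.float64(178.5)) [ 0.5549 -0.3893  0.012 ]
(np.int32(247), np.float64(143.0), np.float64(65.0), np.int32(17), np.int32(49)) (np.float64(483.0), np.float64(215.0)) [ 0.4351 -0.5222  0.012 ]
(np.int32(141), np.float64(115.0), np.float64(62.5), np.int32(15), np.int32(14)) (np.float64(455.0), np.float64(212.5)) [ 0.4453 -0.4332  0.012 ]
(np.int32(142), np.float64(21.5), np.float64(65.0), np.int32(14), np.int32(15)) (np.float64(361.5), np.float64(215.0)) [ 0.4448 -0.1351  0.012 ]
(np.int32(51), np.float64(67.5), np.float64(67.0), np.int32(10), np.int32(9)) (np.float64(407.5), np.float64(217.0)) [ 0.4348 -0.2813  0.012 ]
bush [ 0.435 -0.282  0.016]
jar [ 0.604 -0.296  0.056]
```

View pics/c1.png

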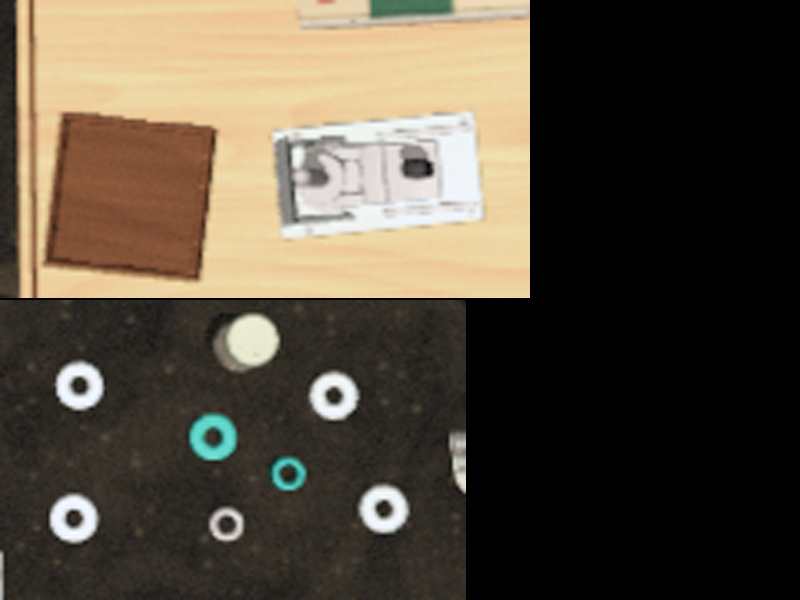

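View pics/c2.png

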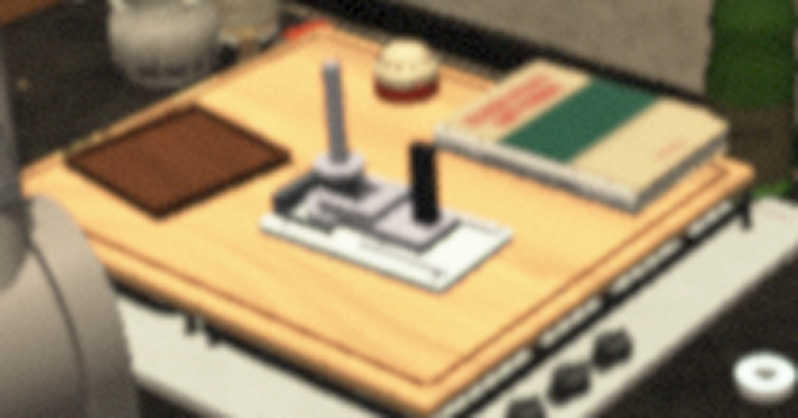

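Run:
```python
from h import *
C=cam("top");S=cam("scene");s=530/160
f=lambda x,y:(x/s+150,y/s+150)
cl=[plane(C,f(*p),.073)[:2] for p in [(273,131),(473,112),(484,217),(283,239)]]
tr=[plane(C,f(*p),.077)[:2] for p in [(62,114),(216,129),(200,279),(46,264)]]
cl=np.array(cl);tr=np.array(tr)
print(cl.round(3),np.linalg.norm(np.diff(cl,axis=0),axis=1));print(tr.round(3),tr.mean(0),np.linalg.norm(np.diff(tr,axis=0),axis=1))
L=(cl[0]+cl[3])/2;Rr=(cl[1]+cl[2])/2;d=(Rr-L)/np.linalg.norm(Rr-L)
sp=L+d*.05;print("spindle from clamp",sp,"y axis",-d,np.degrees(np.arctan2(-d[1],-d[0])),"handle",sp+d*.085)
print("tip",plane(C,f(300,176),.209), plane(S,(330/3.8+160,65/3.8+150),.209),plane(S,(338/3.8+160,163/3.8+150),.119))
print("handle", plane(S,(424/3.8+160,146/3.8+150),.159),"tray book etc")
# rings via scene
im=cv2.imread("pics/scene0.png");m=im.astype(int).min(2)>140
for b in blobs(m[225:335,315:460],15,400): print(b,plane(S,(b[1]+315,b[2]+225),.010).round(4))
c=r.camera_info("wrist");o=r.get_obs();T=R.from_rotvec(o["orientation"]);M=cv2.Rodrigues(c["rvec"])[0]
print("cam in tool",T.inv().apply(-M.T@c["tvec"]-o["tcp_pos"]),(T.inv().as_matrix()@M.T).round(3));print(T.as_matrix().round(3))
```

```text
[[0.532 0.259]
 [0.545 0.077]
 [0.449 0.069]
 [0.434 0.252]] [0.1827509  0.09616893 0.18337335]
[[0.552 0.449]
 [0.535 0.31 ]
 [0.4   0.326]
 [0.417 0.465]] [0.47578135 0.38765746] [0.14012267 0.1362497  0.13951357]
spindle from clamp [0.48674945 0.20581046] y axis [-0.0772064   0.99701513] 94.42800761938382 handle [0.49331199 0.12106417]
tip [0.48713289 0.20804237 0.209     ] [0.47611022 0.19917359 0.209     ] [0.48149729 0.20483001 0.119     ]
handle [0.48760808 0.11701014 0.159     ] tray book etc
(np.int32(138), np.float64(46.0), np.float64(23.0), np.int32(17), np.int32(11)) [ 0.5688 -0.1439  0.01  ]
(np.int32(144), np.float64(102.0), np.float64(23.0), np.int32(17), np.int32(11)) [ 0.6636 -0.2745  0.01  ]
(np.int32(162), np.float64(18.0), np.float64(44.0), np.int32(17), np.int32(13)) [ 0.4397 -0.1348  0.01  ]
(np.int32(172), np.float64(122.5), np.float64(58.0), np.int32(18), np.int32(13)) [ 0.5507 -0.3886  0.01  ]
(np.int32(52), np.float64(63.0), np.float64(64.5), np.int32(11), np.int32(8)) [ 0.437  -0.2767  0.01  ]
(np.int32(214), np.float64(120.5), np.float64(88.0), np.int32(20), np.int32(15)) [ 0.4425 -0.4322  0.01  ]
cam in tool [ 0.07403739 -0.00104521 -0.12019009] [[ 0.    -0.957 -0.29 ]
 [ 1.     0.    -0.001]
 [ 0.001 -0.29   0.957]]
[[-0.928  0.373 -0.   ]
 [ 0.373  0.928 -0.002]
 [-0.    -0.002 -1.   ]]
```

Request:
step_arm(moves=[{"rz":10.6,"dz":-8},{"rz":10.6,"dz":-8},{"rz":10.6,"dz":-8},{"rz":10.6,"dz":-8},{"rz":10.6,"dz":-8},{"rz":10.6,"dz":-8},{"dz":0}])

```text
invalid input at $.moves[0]: expected keys rx, ry, rz, dx, dy, dz, gripper
```

```bash
cat >> h.py <<'E'
def delta(target,yaw=4.4):
    """tool-frame mm and degrees to bring TCP to target, tool straight down with tool y at yaw deg"""
    o=r.get_obs();T=R.from_rotvec(o["orientation"]);y=np.radians(yaw)
    Y=np.array([np.cos(y),np.sin(y),0]);Z=np.array([0,0,-1.]);G=R.from_matrix(np.c_[np.cross(Y,Z),Y,Z])
    print("t %.2f tcp %s w %.4f F %s"%(o["clock"],o["tcp_pos"].round(4),o["grip_width"],o["contact_force"].round(1)))
    print("d mm",(T.inv().apply(np.asarray(target)-o["tcp_pos"])*1e3).round(1),"rot deg",np.degrees((T.inv()*G).as_rotvec()).round(2))
E
python3 -c "
from h import *
delta([.485,.204,.32])"
```

```text
t 0.10 tcp [0.2513 0.626  0.2524] w 0.0854 F [-1.1  0.6  0.1]
d mm [-374.1 -304.6  -67.1] rot deg [-8.000e-02  6.000e-02  6.373e+01]
```

Request:
step_arm(moves=[{"rx":0,"ry":0,"rz":10.6,"dx":0,"dy":0,"dz":-10,"gripper":1},{"rx":0,"ry":0,"rz":10.6,"dx":0,"dy":0,"dz":-10,"gripper":1},{"rx":0,"ry":0,"rz":10.6,"dx":0,"dy":0,"dz":-10,"gripper":1},{"rx":0,"ry":0,"rz":10.6,"dx":0,"dy":0,"dz":-10,"gripper":1},{"rx":0,"ry":0,"rz":10.6,"dx":0,"dy":0,"dz":-10,"gripper":1},{"rx":0,"ry":0,"rz":10.6,"dx":0,"dy":0,"dz":-10,"gripper":1},{"rx":0,"ry":0,"rz":0,"dx":0,"dy":0,"dz":0,"gripper":1}])

```text
clock: 0.98
tcp_pos: [0.2514, 0.6267, 0.3136]
orientation: [-2.13, -2.309, -0.001]
contact_force: [0.2, -0.9, -0.5]
grip_width: 0.0855
gripper_force: 0.0
```

```bash
python3 -c "
from h import *
delta([.485,.204,.32])"
```

```text
t 0.97 tcp [0.2514 0.6267 0.3136] w 0.0855 F [ 0.2 -0.9 -0.5]
d mm [-440.1  198.7   -6.5] rot deg [ 0.03 -0.03  0.23]
```

Request:
step_arm(moves=[{"rx":0,"ry":0,"rz":0.2,"dx":-44,"dy":20,"dz":-1,"gripper":1},{"rx":0,"ry":0,"rz":0,"dx":-44,"dy":20,"dz":-1,"gripper":1},{"rx":0,"ry":0,"rz":0,"dx":-44,"dy":20,"dz":-1,"gripper":1},{"rx":0,"ry":0,"rz":0,"dx":-44,"dy":20,"dz":-1,"gripper":1},{"rx":0,"ry":0,"rz":0,"dx":-44,"dy":20,"dz":-1,"gripper":1},{"rx":0,"ry":0,"rz":0,"dx":-44,"dy":20,"dz":-1,"gripper":1},{"rx":0,"ry":0,"rz":0,"dx":-44,"dy":20,"dz":-1,"gripper":1},{"rx":0,"ry":0,"rz":0,"dx":-44,"dy":20,"dz":0,"gripper":1},{"rx":0,"ry":0,"rz":0,"dx":-44,"dy":20,"dz":0,"gripper":1},{"rx":0,"ry":0,"rz":0,"dx":-44,"dy":20,"dz":0,"gripper":1},{"rx":0,"ry":0,"rz":0,"dx":0,"dy":0,"dz":0,"gripper":1},{"rx":0,"ry":0,"rz":0,"dx":0,"dy":0,"dz":0,"gripper":1}])

```text
clock: 2.48
tcp_pos: [0.4837, 0.2033, 0.3198]
orientation: [-2.133, -2.306, 0.001]
contact_force: [0.3, 0.6, 0.0]
grip_width: 0.085
gripper_force: 0.0
```

```bash
python3 -c "
from h import *
delta([.485,.204,.32])
C=cam('wrist');im=r.grab_frame('wrist');cv2.imwrite('pics/w1.png',im);np.savez('w1.npz',K=C[0],M=C[1],t=C[2])
for z in(.209,.119,.073):print(proj(C,[.487,.206,z]))"
```

```text
t 2.48 tcp [0.4837 0.2033 0.3198] w 0.0850 F [0.3 0.6 0. ]
d mm [ 0.6  1.3 -0.2] rot deg [-0.05  0.    0.08]
[328.3292025 199.163231 ]
[326.83777405 171.88584993]
[326.34243698 162.8264156 ]
```

View pics/w1.png

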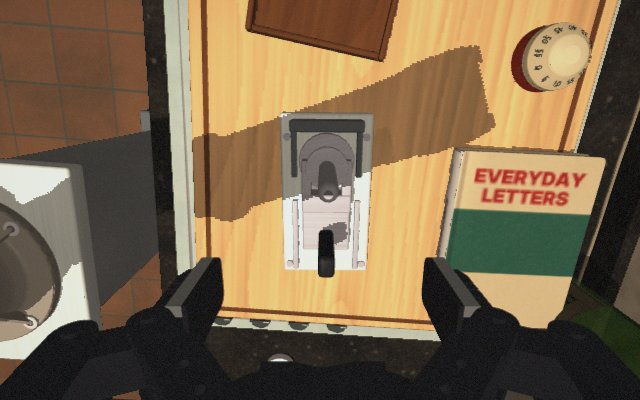

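The wrist view shows the clamp upright in the image. The spindle tip is near (329,193), the collar near (328,165) and the handle top near (326,237).

```bash
python3 -c "
import cv2
im=cv2.imread('pics/w1.png');cv2.imwrite('pics/w1c.png',cv2.resize(im[105:285,265:385],None,fx=3.3,fy=3.3,interpolation=cv2.INTER_CUBIC))"
```

```text
(no output)
```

View pics/w1c.png

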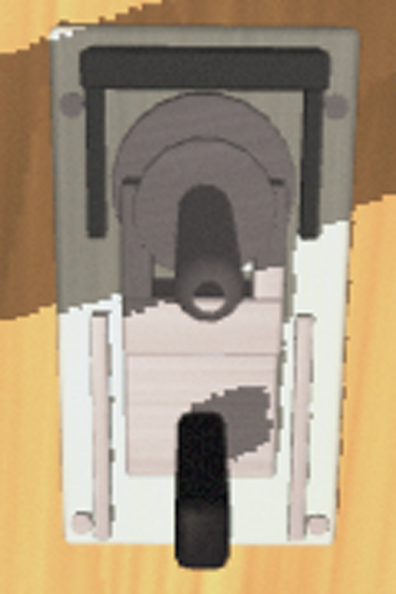

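```bash
python3 -c "
from h import *
d=np.load('w1.npz');C=(d['K'],d['M'],d['t'])
f=lambda x,y:(x/3.3+265,y/3.3+105)
print('tip',plane(C,f(209,294),.209).round(4),'seat',plane(C,f(206.5,208),.119).round(4))
q=np.array([plane(C,f(*p),.073)[:2] for p in [(53,27),(358,33),(333,541),(66,543)]]);print(q.round(4),np.linalg.norm(q-np.roll(q,1,0),axis=1))
L=(q[0]+q[1])/2;B=(q[2]+q[3])/2;e=(L-B)/np.linalg.norm(L-B);print('spindle',L-.05*e,np.degrees(np.arctan2(e[1],e[0]))-90,'handle',L-.135*e)
print('handle front edge',plane(C,f(203,567),.159), 'expect', (L-.135*e)-e*.011)
delta([.4448,-.135,.20])
"
```

```text
tip [0.4867 0.2097 0.209 ] seat [0.4874 0.2098 0.119 ]
[[0.4354 0.2548]
 [0.5322 0.2605]
 [0.545  0.0809]
 [0.448  0.0724]] [0.18277365 0.09692016 0.18005934 0.09735277]
spindle [0.48728489 0.20777111] 4.024469509829672 handle [0.4932504  0.12298071]
handle front edge [0.49367208 0.11564446 0.159     ] expect [0.49402241 0.11200783]
t 2.52 tcp [0.4835 0.2039 0.3198] w 0.0853 F [-0.1 -0.8  0.8]
d mm [-334.8  -65.3  119.9] rot deg [-0.05 -0.    0.13]
```

Request:
step_arm(moves=[{"rx":0,"ry":0,"rz":0,"dx":-42,"dy":-8,"dz":0,"gripper":1},{"rx":0,"ry":0,"rz":0,"dx":-42,"dy":-8,"dz":0,"gripper":1},{"rx":0,"ry":0,"rz":0,"dx":-42,"dy":-8,"dz":0,"gripper":1},{"rx":0,"ry":0,"rz":0,"dx":-42,"dy":-8,"dz":10,"gripper":1},{"rx":0,"ry":0,"rz":0,"dx":-42,"dy":-8,"dz":20,"gripper":1},{"rx":0,"ry":0,"rz":0,"dx":-42,"dy":-8,"dz":40,"gripper":1},{"rx":0,"ry":0,"rz":0,"dx":-42,"dy":-8,"dz":50,"gripper":1},{"rx":0,"ry":0,"rz":0,"dx":-41,"dy":-9,"dz":50,"gripper":1},{"rx":0,"ry":0,"rz":0,"dx":0,"dy":0,"dz":20,"gripper":1},{"rx":0,"ry":0,"rz":0,"dx":0,"dy":0,"dz":0,"gripper":1},{"rx":0,"ry":0,"rz":0,"dx":0,"dy":0,"dz":0,"gripper":1}])

```text
clock: 3.9
tcp_pos: [0.4461, -0.1311, 0.1356]
orientation: [2.132, 2.306, 0.002]
contact_force: [-0.0, -0.3, 0.4]
grip_width: 0.0852
gripper_force: 0.0
```

```bash
cat >> h.py <<'E'
def ringxy(im,C,z,guess,rad=.022,thr=150):
    """centre of the near-white/grey blob round guess (from the outline of its top face at height z)"""
    u=proj(C,[*guess,z]); 
    m=(im.astype(int).min(2)>thr).astype(np.uint8)
    cs,h=cv2.findContours(m,cv2.RETR_EXTERNAL,cv2.CHAIN_APPROX_NONE)
    out=[]
    for c in cs:
        if cv2.contourArea(c)<200: continue
        P=np.array([plane(C,p,z)[:2] for p in c[:,0]])
        ctr,rr=cv2.minEnclosingCircle(P.astype(np.float32)*1000);e=cv2.fitEllipse(c)
        hole=1000
        out.append((plane(C,e[0],z)[:2].round(4),np.array(ctr)/1000,round(rr,1),np.round(e[0],1),np.round(e[1],1)))
    return [o for o in out if np.linalg.norm(o[0]-guess)<.06]
E
python3 -c "
from h import *
delta([.4448,-.135,.13])
C=cam('wrist');im=r.grab_frame('wrist');cv2.imwrite('pics/w2.png',im)
for o in ringxy(im,C,.012,[.4448,-.135]):print(o)
cv2.imwrite('pics/t2.png',r.grab_frame('top'))
"
```

```text
t 3.90 tcp [ 0.4461 -0.1311  0.1356] w 0.0852 F [-0.  -0.3  0.4]
d mm [-3.7 -1.6  5.6] rot deg [ 0.06 -0.01  0.09]
(array([ 0.4422, -0.1348]), array([ 0.44207001, -0.13534875]), 21.5, array([317.4, 201.6]), array([53. , 55.9]))
```

View pics/w2.png

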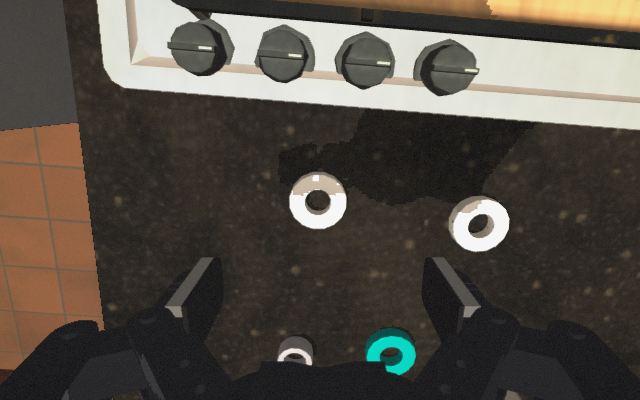

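The wrist view shows the target white ring at (317,201) with diameter 53–56 px. The ring at (480,224) is another white one, and the grey bush is at (295,350). Descending to grasp.

Request:
step_arm(grip_force=40, moves=[{"rx":0,"ry":0,"rz":0,"dx":-3.6,"dy":-4.4,"dz":30,"gripper":1},{"rx":0,"ry":0,"rz":0,"dx":0,"dy":0,"dz":40,"gripper":1},{"rx":0,"ry":0,"rz":0,"dx":0,"dy":0,"dz":30,"gripper":1},{"rx":0,"ry":0,"rz":0,"dx":0,"dy":0,"dz":12,"gripper":1},{"rx":0,"ry":0,"rz":0,"dx":0,"dy":0,"dz":0,"gripper":1},{"rx":0,"ry":0,"rz":0,"dx":0,"dy":0,"dz":0,"gripper":-1},{"rx":0,"ry":0,"rz":0,"dx":0,"dy":0,"dz":0,"gripper":-1},{"rx":0,"ry":0,"rz":0,"dx":0,"dy":0,"dz":0,"gripper":-1},{"rx":0,"ry":0,"rz":0,"dx":0,"dy":0,"dz":0,"gripper":-1},{"rx":0,"ry":0,"rz":0,"dx":0,"dy":0,"dz":0,"gripper":-1}])

```text
clock: 5.25
tcp_pos: [0.4417, -0.1361, 0.0241]
orientation: [2.136, 2.303, 0.003]
contact_force: [-2.6, 0.8, 13.5]
grip_width: 0.042
gripper_force: 38.6
```

```bash
python3 -c "
from h import *
delta([.487,.2095,.26])
"
```

```text
t 5.25 tcp [ 0.4417 -0.1361  0.0241] w 0.0420 F [-2.6  0.8 13.5]
d mm [ 341.4   71.6 -235.5] rot deg [ 0.1  -0.03 -0.08]
```

Request:
step_arm(moves=[{"rx":0,"ry":0,"rz":0,"dx":0,"dy":0,"dz":-50,"gripper":-1},{"rx":0,"ry":0,"rz":0,"dx":0,"dy":0,"dz":-60,"gripper":-1},{"rx":0,"ry":0,"rz":0,"dx":30,"dy":6,"dz":-60,"gripper":-1},{"rx":0,"ry":0,"rz":0,"dx":50,"dy":10,"dz":-50,"gripper":-1},{"rx":0,"ry":0,"rz":0,"dx":50,"dy":12,"dz":-16,"gripper":-1},{"rx":0,"ry":0,"rz":0,"dx":50,"dy":12,"dz":0,"gripper":-1},{"rx":0,"ry":0,"rz":0,"dx":50,"dy":12,"dz":0,"gripper":-1},{"rx":0,"ry":0,"rz":0,"dx":50,"dy":10,"dz":0,"gripper":-1},{"rx":0,"ry":0,"rz":0,"dx":40,"dy":9,"dz":0,"gripper":-1},{"rx":0,"ry":0,"rz":0,"dx":20,"dy":0,"dz":0,"gripper":-1},{"rx":0,"ry":0,"rz":0,"dx":0,"dy":0,"dz":0,"gripper":-1},{"rx":0,"ry":0,"rz":0,"dx":0,"dy":0,"dz":0,"gripper":-1}])

```text
clock: 6.75
tcp_pos: [0.4851, 0.1975, 0.2484]
orientation: [2.139, 2.301, -0.001]
contact_force: [-0.4, -0.2, -0.6]
grip_width: 0.0416
gripper_force: 40.8
```

```bash
python3 -c "
from h import *
delta([.487,.2084,.26])
C=cam('wrist');im=r.grab_frame('wrist')
print(proj(C,[.487,.2095,.209]),proj(C,[.487,.2095,.236]),proj(C,[.487,.2095,.248]))
cv2.imwrite('pics/w3.png',cv2.resize(im[100:300,200:460],None,fx=3,fy=3))
"
```

```text
t 6.75 tcp [0.4851 0.1975 0.2484] w 0.0416 F [-0.4 -0.2 -0.6]
d mm [ 10.7   2.7 -11.6] rot deg [-0.02  0.03 -0.22]
[329.23276246 222.95919806] [330.44320078 245.76906286] [331.13190326 258.74718003]
```

View pics/w3.png

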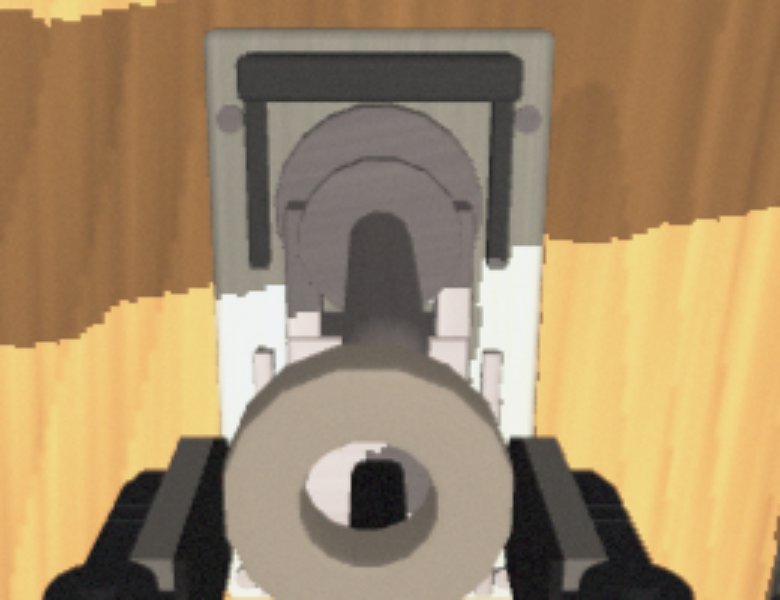

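```bash
python3 -c "
from h import *
C=cam('wrist')
f=lambda x,y:(x/3+200,y/3+100)
print('ring pred',proj(C,[.4851,.1986,.2364]))
print('bore ctr x',plane(C,f(369,492),.2364),'outer',plane(C,f(368,484),.2364))
print('shaft',plane(C,f(384,350),.202), 'collar', plane(C,f(381,230),.119))
"
```

```text
ring pred [323.8484454  268.68134833]
bore ctr x [0.48456823 0.20081934 0.2364    ] outer [0.4843318  0.20207948 0.2364    ]
shaft [0.48654489 0.21021187 0.202     ] collar [0.48695171 0.21211596 0.119     ]
```

Request:
step_arm(moves=[{"rx":0,"ry":0,"rz":0,"dx":10.7,"dy":2.3,"dz":0,"gripper":-1},{"rx":0,"ry":0,"rz":0,"dx":0,"dy":0,"dz":0,"gripper":-1},{"rx":0,"ry":0,"rz":0,"dx":0,"dy":0,"dz":10,"gripper":-1},{"rx":0,"ry":0,"rz":0,"dx":0,"dy":0,"dz":10,"gripper":-1},{"rx":0,"ry":0,"rz":0,"dx":0,"dy":0,"dz":10,"gripper":-1},{"rx":0,"ry":0,"rz":0,"dx":0,"dy":0,"dz":10,"gripper":-1},{"rx":0,"ry":0,"rz":0,"dx":0,"dy":0,"dz":0,"gripper":-1}])

```text
clock: 7.68
tcp_pos: [0.4862, 0.2102, 0.2074]
orientation: [-2.136, -2.303, 0.003]
contact_force: [0.3, 0.5, -0.1]
grip_width: 0.0418
gripper_force: 40.8
```

```bash
python3 -c "
from h import *
delta([.487,.2084,.165])
"
```

```text
t 7.67 tcp [0.4862 0.2102 0.2074] w 0.0418 F [ 0.3  0.5 -0.1]
d mm [-1.8  0.7 42.4] rot deg [-0.09  0.07 -0.09]
```

Request:
step_arm(moves=[{"rx":0,"ry":0,"rz":0,"dx":0,"dy":0,"dz":14,"gripper":-1},{"rx":0,"ry":0,"rz":0,"dx":0,"dy":0,"dz":14,"gripper":-1},{"rx":0,"ry":0,"rz":0,"dx":0,"dy":0,"dz":13,"gripper":-1},{"rx":0,"ry":0,"rz":0,"dx":0,"dy":0,"dz":0,"gripper":-1},{"rx":0,"ry":0,"rz":0,"dx":0,"dy":0,"dz":0,"gripper":-1}])

```text
clock: 8.3
tcp_pos: [0.4868, 0.2106, 0.1674]
orientation: [-2.136, -2.303, -0.0]
contact_force: [-0.3, -0.1, -1.3]
grip_width: 0.042
gripper_force: 40.8
```

```bash
python3 -c "
from h import *
delta([.487,.2084,.165])
cv2.imwrite('pics/s3.png',cv2.resize(r.grab_frame('scene')[130:260,180:330],None,fx=4,fy=4))
"
```

```text
t 8.30 tcp [0.4868 0.2106 0.1674] w 0.0420 F [-0.3 -0.1 -1.3]
d mm [-2.2  0.   2.4] rot deg [-0.   -0.   -0.08]
```

View pics/s3.png

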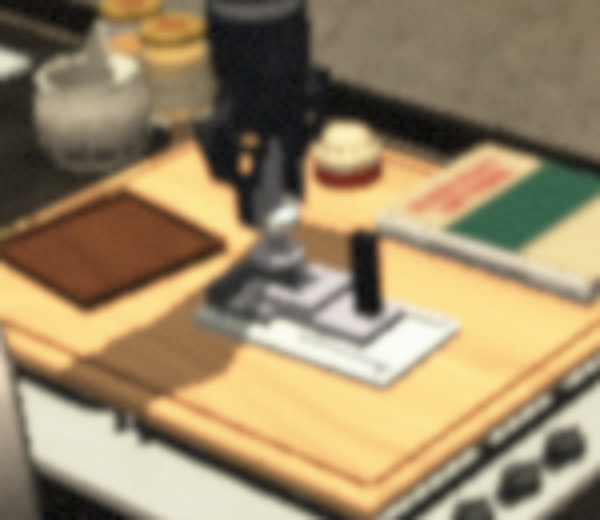

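The ring is on the shaft with no side force. Releasing and rising.

Request:
step_arm(moves=[{"rx":0,"ry":0,"rz":0,"dx":0,"dy":0,"dz":0,"gripper":1},{"rx":0,"ry":0,"rz":0,"dx":0,"dy":0,"dz":0,"gripper":1},{"rx":0,"ry":0,"rz":0,"dx":0,"dy":0,"dz":0,"gripper":1},{"rx":0,"ry":0,"rz":0,"dx":0,"dy":0,"dz":0,"gripper":1},{"rx":0,"ry":0,"rz":0,"dx":0,"dy":0,"dz":-40,"gripper":1},{"rx":0,"ry":0,"rz":0,"dx":0,"dy":0,"dz":-50,"gripper":1},{"rx":0,"ry":0,"rz":0,"dx":0,"dy":0,"dz":-20,"gripper":1},{"rx":0,"ry":0,"rz":0,"dx":0,"dy":0,"dz":0,"gripper":1}])

```text
clock: 9.35
tcp_pos: [0.4875, 0.211, 0.2788]
orientation: [2.136, 2.304, 0.006]
contact_force: [0.1, -0.9, 0.3]
grip_width: 0.0852
gripper_force: 0.0
```

```bash
python3 -c "
from h import *
delta([.5705,-.145,.13])
C=cam('wrist');im=r.grab_frame('wrist');cv2.imwrite('pics/w4.png',cv2.resize(im[100:280,240:410],None,fx=3,fy=3))
for z in(.209,.119,.131):print((proj(C,[.487,.2096,z])-[240,100])*3)
"
```

```text
t 9.35 tcp [0.4875 0.211  0.2788] w 0.0852 F [ 0.1 -0.9  0.3]
d mm [-361.5   55.5  148.2] rot deg [ 0.16 -0.13 -0.07]
[246.57581087 376.5386707 ]
[245.83154059 261.12996537]
[245.90412621 272.3853016 ]
```

View pics/w4.png

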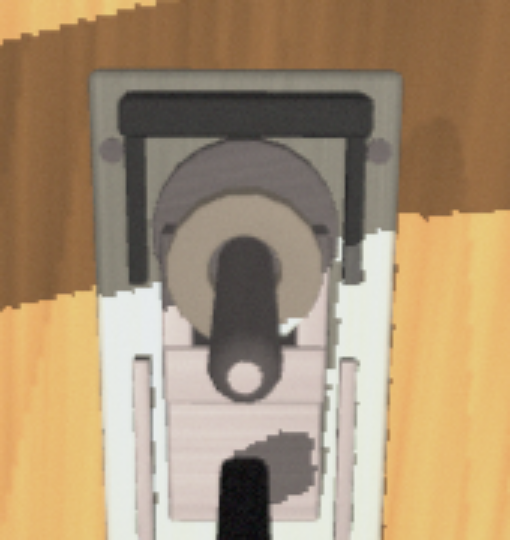

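Ring 1 sits on the collar: its outline at (245,272) in the crop matches the projected seated height. The tip at (244,377) matches the estimate. Next ring.

Request:
step_arm(moves=[{"rx":0,"ry":0,"rz":0,"dx":-45,"dy":7,"dz":0,"gripper":1},{"rx":0,"ry":0,"rz":0,"dx":-45,"dy":7,"dz":0,"gripper":1},{"rx":0,"ry":0,"rz":0,"dx":-45,"dy":7,"dz":0,"gripper":1},{"rx":0,"ry":0,"rz":0,"dx":-45,"dy":7,"dz":10,"gripper":1},{"rx":0,"ry":0,"rz":0,"dx":-45,"dy":7,"dz":18,"gripper":1},{"rx":0,"ry":0,"rz":0,"dx":-45,"dy":7,"dz":30,"gripper":1},{"rx":0,"ry":0,"rz":0,"dx":-45,"dy":7,"dz":30,"gripper":1},{"rx":0,"ry":0,"rz":0,"dx":-46,"dy":6,"dz":30,"gripper":1},{"rx":0,"ry":0,"rz":0,"dx":0,"dy":0,"dz":30,"gripper":1},{"rx":0,"ry":0,"rz":0,"dx":0,"dy":0,"dz":0,"gripper":1},{"rx":0,"ry":0,"rz":0,"dx":0,"dy":0,"dz":0,"gripper":1}])

```text
clock: 10.78
tcp_pos: [0.5687, -0.1447, 0.1294]
orientation: [-2.135, -2.304, 0.001]
contact_force: [0.1, -0.2, -0.3]
grip_width: 0.0855
gripper_force: 0.0
```

```bash
cat > ring.py <<'E'
import sys
from h import *
g=[float(a) for a in sys.argv[1:3]]; z=.016 if len(sys.argv)>3 else .012
C=cam('wrist');im=r.grab_frame('wrist')
L=ringxy(im,C,z,g,thr=int(sys.argv[3]) if len(sys.argv)>3 else 110)
for o in L:print(o)
if L: delta([*L[0][1],.027])
t=r.grab_frame("top")[150:240,340:500].astype(int);T=cam("top")
for b in blobs(t.min(2)>130,15,400): print(b[0],plane(T,(b[1]+340,b[2]+150),.012)[:2].round(3),end="; ")
E
python3 ring.py .5705 -.145
```

```text
(array([ 0.569 , -0.1438]), array([ 0.56910535, -0.14421567]), 21.9, array([323.9, 198.6]), array([55.9, 58.1]))
t 10.82 tcp [ 0.5692 -0.1447  0.13  ] w 0.0855 F [-0.1  0.8  0.7]
d mm [ 5.00e-01 -1.00e-01  1.03e+02] rot deg [ 0.05 -0.   -0.01]
141 [ 0.555 -0.389]; 249 [ 0.435 -0.522]; 141 [ 0.445 -0.433]; 52 [ 0.435 -0.281];
```

Request:
step_arm(grip_force=40, moves=[{"rx":0,"ry":0,"rz":0,"dx":0.5,"dy":0,"dz":40,"gripper":1},{"rx":0,"ry":0,"rz":0,"dx":0,"dy":0,"dz":40,"gripper":1},{"rx":0,"ry":0,"rz":0,"dx":0,"dy":0,"dz":23,"gripper":1},{"rx":0,"ry":0,"rz":0,"dx":0,"dy":0,"dz":0,"gripper":-1},{"rx":0,"ry":0,"rz":0,"dx":0,"dy":0,"dz":0,"gripper":-1},{"rx":0,"ry":0,"rz":0,"dx":0,"dy":0,"dz":0,"gripper":-1},{"rx":0,"ry":0,"rz":0,"dx":0,"dy":0,"dz":0,"gripper":-1},{"rx":0,"ry":0,"rz":0,"dx":0,"dy":0,"dz":0,"gripper":-1},{"rx":0,"ry":0,"rz":0,"dx":0,"dy":0,"dz":-30,"gripper":-1},{"rx":0,"ry":0,"rz":0,"dx":0,"dy":0,"dz":-50,"gripper":-1},{"rx":0,"ry":0,"rz":0,"dx":0,"dy":0,"dz":-50,"gripper":-1},{"rx":0,"ry":0,"rz":0,"dx":0,"dy":0,"dz":-50,"gripper":-1},{"rx":0,"ry":0,"rz":0,"dx":0,"dy":0,"dz":-50,"gripper":-1},{"rx":0,"ry":0,"rz":0,"dx":0,"dy":0,"dz":0,"gripper":-1}])

```text
clock: 12.62
tcp_pos: [0.5709, -0.1459, 0.2617]
orientation: [2.132, 2.298, 0.01]
contact_force: [-0.1, 0.1, -0.2]
grip_width: 0.041
gripper_force: 40.5
```

```bash
python3 -c "
from h import *
delta([.487,.2093,.257])
"
```

```text
t 12.62 tcp [ 0.5709 -0.1459  0.2617] w 0.0410 F [-0.1  0.1 -0.2]
d mm [360.5 -57.1   3.8] rot deg [ 0.55  0.05 -0.1 ]
```

Request:
step_arm(moves=[{"rx":0,"ry":0,"rz":0,"dx":40,"dy":-6,"dz":0,"gripper":-1},{"rx":0,"ry":0,"rz":0,"dx":50,"dy":-8,"dz":0,"gripper":-1},{"rx":0,"ry":0,"rz":0,"dx":50,"dy":-8,"dz":0,"gripper":-1},{"rx":0,"ry":0,"rz":0,"dx":50,"dy":-8,"dz":0,"gripper":-1},{"rx":0,"ry":0,"rz":0,"dx":50,"dy":-8,"dz":0,"gripper":-1},{"rx":0,"ry":0,"rz":0,"dx":50,"dy":-8,"dz":0,"gripper":-1},{"rx":0,"ry":0,"rz":0,"dx":40,"dy":-7,"dz":0,"gripper":-1},{"rx":0,"ry":0,"rz":0,"dx":30,"dy":-4,"dz":0,"gripper":-1},{"rx":0,"ry":0,"rz":0,"dx":0,"dy":0,"dz":0,"gripper":-1},{"rx":0,"ry":0,"rz":0,"dx":0,"dy":0,"dz":0,"gripper":-1},{"rx":0,"ry":0,"rz":0,"dx":0,"dy":0,"dz":0,"gripper":-1}])

```text
clock: 14.0
tcp_pos: [0.485, 0.2085, 0.2564]
orientation: [2.139, 2.301, -0.0]
contact_force: [-0.3, 0.4, -0.4]
grip_width: 0.0407
gripper_force: 40.5
```

```bash
python3 -c "
from h import *
delta([.487,.2093,.22]);[(r.grab_frame('top'),delta([.487,.2093,.22])) for _ in range(3)]
"
```

```text
t 14.00 tcp [0.485  0.2085 0.2564] w 0.0407 F [-0.3  0.4 -0.4]
d mm [ 0.6  2.1 36.4] rot deg [ 0.    0.01 -0.2 ]
t 14.05 tcp [0.485  0.2087 0.2564] w 0.0410 F [-0.3 -0.4 -1.7]
d mm [ 0.5  2.1 36.4] rot deg [ 0.   0.  -0.2]
t 14.10 tcp [0.485  0.2088 0.2564] w 0.0408 F [ 0.2 -0.3 -0.1]
d mm [ 0.3  2.  36.4] rot deg [ 0.   -0.   -0.18]
t 14.15 tcp [0.4849 0.2091 0.2564] w 0.0405 F [ 0.3 -0.6 -0.7]
d mm [ 0.1  2.1 36.4] rot deg [ 0.   -0.01 -0.17]
```

Request:
step_arm(moves=[{"rx":0,"ry":0,"rz":0,"dx":-0.5,"dy":1.8,"dz":0,"gripper":-1},{"rx":0,"ry":0,"rz":0,"dx":0,"dy":0,"dz":12,"gripper":-1},{"rx":0,"ry":0,"rz":0,"dx":0,"dy":0,"dz":12,"gripper":-1},{"rx":0,"ry":0,"rz":0,"dx":0,"dy":0,"dz":12,"gripper":-1},{"rx":0,"ry":0,"rz":0,"dx":0,"dy":0,"dz":8,"gripper":-1},{"rx":0,"ry":0,"rz":0,"dx":0,"dy":0,"dz":0,"gripper":-1}])

```text
clock: 14.9
tcp_pos: [0.4862, 0.2093, 0.2116]
orientation: [-2.136, -2.303, 0.002]
contact_force: [0.5, -0.3, -0.6]
grip_width: 0.041
gripper_force: 40.5
```

Request:
step_arm(moves=[{"rx":0,"ry":0,"rz":0,"dx":0,"dy":0,"dz":12,"gripper":-1},{"rx":0,"ry":0,"rz":0,"dx":0,"dy":0,"dz":12,"gripper":-1},{"rx":0,"ry":0,"rz":0,"dx":0,"dy":0,"dz":12,"gripper":-1},{"rx":0,"ry":0,"rz":0,"dx":0,"dy":0,"dz":8,"gripper":-1},{"rx":0,"ry":0,"rz":0,"dx":0,"dy":0,"dz":0,"gripper":-1}])

```text
clock: 15.52
tcp_pos: [0.4862, 0.2093, 0.1676]
orientation: [-2.136, -2.303, 0.002]
contact_force: [-0.2, 0.5, 0.5]
grip_width: 0.0406
gripper_force: 40.5
```

Request:
step_arm(moves=[{"rx":0,"ry":0,"rz":0,"dx":0,"dy":0,"dz":0,"gripper":1},{"rx":0,"ry":0,"rz":0,"dx":0,"dy":0,"dz":0,"gripper":1},{"rx":0,"ry":0,"rz":0,"dx":0,"dy":0,"dz":0,"gripper":1},{"rx":0,"ry":0,"rz":0,"dx":0,"dy":0,"dz":0,"gripper":1},{"rx":0,"ry":0,"rz":0,"dx":0,"dy":0,"dz":-40,"gripper":1},{"rx":0,"ry":0,"rz":0,"dx":0,"dy":0,"dz":-50,"gripper":1},{"rx":0,"ry":0,"rz":0,"dx":0,"dy":0,"dz":-20,"gripper":1},{"rx":0,"ry":0,"rz":0,"dx":0,"dy":0,"dz":0,"gripper":1}])

```text
clock: 16.52
tcp_pos: [0.4874, 0.21, 0.2798]
orientation: [2.136, 2.304, 0.006]
contact_force: [0.1, -0.1, -0.0]
grip_width: 0.0855
gripper_force: 0.0
```

```bash
cat > chk.py <<'E'
import sys
from h import *
# sample along the vertical plane of the spindle seen by wrist: rings are beige/grey-white, print row profile beside shaft
C=cam('wrist');im=r.grab_frame('wrist');cv2.imwrite(f'pics/{sys.argv[1]}.png',cv2.resize(im[100:280,240:410],None,fx=3,fy=3))
hsv=cv2.cvtColor(im,cv2.COLOR_BGR2HSV)
for k in range(0,5):
    z=.119+.012*k
    # ring-face points at radius 16 in +-x and edge-of-stack point
    for s in(-1,1):
        u=proj(C,[.4865+s*.0165,.2096,z]).round().astype(int);print(k,s,u,im[u[1],u[0]],end=" ")
    u=proj(C,[.4865,.2096+.0215,z]);print("outer+y row",u.round(1))
u=proj(C,[.4865,.2096,.119]).round().astype(int);print([tuple(int(v) for v in im[y,u[0]]) for y in range(u[1]-70,u[1]+5,3)],u)
E
python3 chk.py w5
python3 -c "
from h import *
delta([.553,-.389,.13])"
```

```text
0 -1 [302 184] [132 150 162] 0 1 [341 187] [136 152 166] outer+y row [323.5 160.7]
1 -1 [301 188] [133 150 164] 1 1 [342 191] [134 152 166] outer+y row [323.6 163.4]
2 -1 [301 192] [135 151 166] 2 1 [343 195] [134 153 165] outer+y row [323.7 166.4]
3 -1 [300 196] [135 151 165] 3 1 [343 199] [133 149 162] outer+y row [323.8 169.6]
4 -1 [299 201] [131 146 160] 4 1 [344 204] [132 149 162] outer+y row [323.9 173.2]
[(71, 105, 145), (66, 104, 144), (80, 92, 98), (124, 138, 143), (128, 139, 146), (46, 45, 48), (57, 59, 57), (57, 57, 59), (58, 61, 62), (55, 58, 57), (99, 103, 110), (106, 110, 117), (109, 111, 119), (109, 112, 118), (105, 106, 114), (85, 95, 102), (83, 91, 101), (135, 152, 165), (135, 150, 164), (136, 152, 165), (135, 151, 165), (130, 148, 160), (67, 70, 73), (63, 64, 66), (66, 66, 71)] [322 186]
t 16.57 tcp [0.4865 0.2097 0.2785] w 0.0854 F [ 0.1  0.3 -0.4]
d mm [-602.2   20.9  147.9] rot deg [ 0.03 -0.06 -0.06]
```

Two rings are seated: the side edge starts at row 161 (predicted 160.7) and the top face at row 167 (predicted 166.4). On to the third.

Request:
step_arm(moves=[{"rx":0,"ry":0,"rz":0,"dx":-40,"dy":2,"dz":0,"gripper":1},{"rx":0,"ry":0,"rz":0,"dx":-50,"dy":2,"dz":0,"gripper":1},{"rx":0,"ry":0,"rz":0,"dx":-50,"dy":2,"dz":0,"gripper":1},{"rx":0,"ry":0,"rz":0,"dx":-50,"dy":2,"dz":0,"gripper":1},{"rx":0,"ry":0,"rz":0,"dx":-50,"dy":2,"dz":0,"gripper":1},{"rx":0,"ry":0,"rz":0,"dx":-50,"dy":2,"dz":0,"gripper":1},{"rx":0,"ry":0,"rz":0,"dx":-50,"dy":2,"dz":0,"gripper":1},{"rx":0,"ry":0,"rz":0,"dx":-50,"dy":2,"dz":10,"gripper":1},{"rx":0,"ry":0,"rz":0,"dx":-50,"dy":2,"dz":10,"gripper":1},{"rx":0,"ry":0,"rz":0,"dx":-50,"dy":2,"dz":20,"gripper":1},{"rx":0,"ry":0,"rz":0,"dx":-50,"dy":1,"dz":20,"gripper":1},{"rx":0,"ry":0,"rz":0,"dx":-42,"dy":0,"dz":30,"gripper":1},{"rx":0,"ry":0,"rz":0,"dx":-20,"dy":0,"dz":30,"gripper":1},{"rx":0,"ry":0,"rz":0,"dx":0,"dy":0,"dz":28,"gripper":1},{"rx":0,"ry":0,"rz":0,"dx":0,"dy":0,"dz":0,"gripper":1},{"rx":0,"ry":0,"rz":0,"dx":0,"dy":0,"dz":0,"gripper":1}])

```text
clock: 18.58
tcp_pos: [0.5529, -0.389, 0.1304]
orientation: [-2.136, -2.304, 0.0]
contact_force: [-0.5, -0.2, 0.4]
grip_width: 0.0852
gripper_force: 0.0
```

```bash
python3 ring.py .553 -.389
```

```text
(array([ 0.5532, -0.3872]), array([ 0.55287726, -0.38776233]), 22.6, array([323.9, 197. ]), array([58.1, 58.4]))
t 18.62 tcp [ 0.5533 -0.3892  0.1312] w 0.0853 F [ 0.3 -1.1  0.6]
d mm [  1.5  -0.4 104.2] rot deg [ 0.04  0.04 -0.06]
56 [ 0.631 -0.562]; 74 [ 0.613 -0.313]; 125 [ 0.555 -0.391]; 52 [ 0.435 -0.281]; 47 [ 0.37  -0.395];
```

Request:
step_arm(grip_force=40, moves=[{"rx":0,"ry":0,"rz":0,"dx":1.7,"dy":-0.2,"dz":40,"gripper":1},{"rx":0,"ry":0,"rz":0,"dx":0,"dy":0,"dz":40,"gripper":1},{"rx":0,"ry":0,"rz":0,"dx":0,"dy":0,"dz":24,"gripper":1},{"rx":0,"ry":0,"rz":0,"dx":0,"dy":0,"dz":0,"gripper":-1},{"rx":0,"ry":0,"rz":0,"dx":0,"dy":0,"dz":0,"gripper":-1},{"rx":0,"ry":0,"rz":0,"dx":0,"dy":0,"dz":0,"gripper":-1},{"rx":0,"ry":0,"rz":0,"dx":0,"dy":0,"dz":0,"gripper":-1},{"rx":0,"ry":0,"rz":0,"dx":0,"dy":0,"dz":0,"gripper":-1},{"rx":0,"ry":0,"rz":0,"dx":0,"dy":0,"dz":-30,"gripper":-1},{"rx":0,"ry":0,"rz":0,"dx":0,"dy":0,"dz":-50,"gripper":-1},{"rx":0,"ry":0,"rz":0,"dx":0,"dy":0,"dz":-50,"gripper":-1},{"rx":0,"ry":0,"rz":0,"dx":0,"dy":0,"dz":-50,"gripper":-1},{"rx":0,"ry":0,"rz":0,"dx":0,"dy":0,"dz":-50,"gripper":-1},{"rx":0,"ry":0,"rz":0,"dx":0,"dy":0,"dz":0,"gripper":-1},{"rx":0,"ry":0,"rz":0,"dx":0,"dy":0,"dz":0,"gripper":-1}])

```text
clock: 20.55
tcp_pos: [0.5524, -0.3872, 0.2568]
orientation: [2.136, 2.303, 0.001]
contact_force: [-0.7, -0.2, -0.6]
grip_width: 0.0406
gripper_force: 40.5
```

```bash
python3 -c "
from h import *
delta([.4868,.2093,.257])
"
```

```text
t 20.55 tcp [ 0.5524 -0.3872  0.2568] w 0.0406 F [-0.7 -0.2 -0.6]
d mm [ 5.998e+02 -2.050e+01 -1.000e-01] rot deg [ 0.06 -0.01 -0.08]
```

Request:
step_arm(moves=[{"rx":0,"ry":0,"rz":0,"dx":40,"dy":-2,"dz":0,"gripper":-1},{"rx":0,"ry":0,"rz":0,"dx":50,"dy":-2,"dz":0,"gripper":-1},{"rx":0,"ry":0,"rz":0,"dx":50,"dy":-2,"dz":0,"gripper":-1},{"rx":0,"ry":0,"rz":0,"dx":50,"dy":-2,"dz":0,"gripper":-1},{"rx":0,"ry":0,"rz":0,"dx":50,"dy":-2,"dz":0,"gripper":-1},{"rx":0,"ry":0,"rz":0,"dx":50,"dy":-2,"dz":0,"gripper":-1},{"rx":0,"ry":0,"rz":0,"dx":50,"dy":-2,"dz":0,"gripper":-1},{"rx":0,"ry":0,"rz":0,"dx":50,"dy":-2,"dz":0,"gripper":-1},{"rx":0,"ry":0,"rz":0,"dx":50,"dy":-2,"dz":0,"gripper":-1},{"rx":0,"ry":0,"rz":0,"dx":50,"dy":-2,"dz":0,"gripper":-1},{"rx":0,"ry":0,"rz":0,"dx":50,"dy":0,"dz":0,"gripper":-1},{"rx":0,"ry":0,"rz":0,"dx":40,"dy":0,"dz":0,"gripper":-1},{"rx":0,"ry":0,"rz":0,"dx":20,"dy":0,"dz":0,"gripper":-1},{"rx":0,"ry":0,"rz":0,"dx":0,"dy":0,"dz":0,"gripper":-1},{"rx":0,"ry":0,"rz":0,"dx":0,"dy":0,"dz":0,"gripper":-1},{"rx":0,"ry":0,"rz":0,"dx":0,"dy":0,"dz":0,"gripper":-1},{"rx":0,"ry":0,"rz":0,"dx":0,"dy":0,"dz":0,"gripper":-1}])

```text
clock: 22.68
tcp_pos: [0.4876, 0.2082, 0.2565]
orientation: [-2.138, -2.302, -0.0]
contact_force: [0.0, 0.5, -1.1]
grip_width: 0.0407
gripper_force: 40.5
```

```bash
python3 -c "
from h import *
delta([.4868,.2093,.257])
"
```

```text
t 22.68 tcp [0.4876 0.2082 0.2565] w 0.0407 F [ 0.   0.5 -1.1]
d mm [ 1.1 -0.7 -0.5] rot deg [ 0.   -0.01 -0.18]
```

Request:
step_arm(moves=[{"rx":0,"ry":0,"rz":0,"dx":0.7,"dy":-0.9,"dz":0,"gripper":-1},{"rx":0,"ry":0,"rz":0,"dx":0,"dy":0,"dz":12,"gripper":-1},{"rx":0,"ry":0,"rz":0,"dx":0,"dy":0,"dz":12,"gripper":-1},{"rx":0,"ry":0,"rz":0,"dx":0,"dy":0,"dz":12,"gripper":-1},{"rx":0,"ry":0,"rz":0,"dx":0,"dy":0,"dz":8,"gripper":-1},{"rx":0,"ry":0,"rz":0,"dx":0,"dy":0,"dz":0,"gripper":-1}])

```text
clock: 23.42
tcp_pos: [0.4861, 0.2097, 0.2116]
orientation: [-2.136, -2.303, 0.002]
contact_force: [0.1, -0.1, 0.5]
grip_width: 0.0405
gripper_force: 40.5
```

Request:
step_arm(moves=[{"rx":0,"ry":0,"rz":0,"dx":0,"dy":0,"dz":12,"gripper":-1},{"rx":0,"ry":0,"rz":0,"dx":0,"dy":0,"dz":12,"gripper":-1},{"rx":0,"ry":0,"rz":0,"dx":0,"dy":0,"dz":10,"gripper":-1},{"rx":0,"ry":0,"rz":0,"dx":0,"dy":0,"dz":4,"gripper":-1},{"rx":0,"ry":0,"rz":0,"dx":0,"dy":0,"dz":0,"gripper":-1}])

```text
clock: 24.05
tcp_pos: [0.4864, 0.2099, 0.1741]
orientation: [-2.136, -2.304, 0.001]
contact_force: [-1.3, -0.6, 0.1]
grip_width: 0.0406
gripper_force: 40.5
```

Request:
step_arm(moves=[{"rx":0,"ry":0,"rz":0,"dx":0,"dy":0,"dz":0,"gripper":1},{"rx":0,"ry":0,"rz":0,"dx":0,"dy":0,"dz":0,"gripper":1},{"rx":0,"ry":0,"rz":0,"dx":0,"dy":0,"dz":0,"gripper":1},{"rx":0,"ry":0,"rz":0,"dx":0,"dy":0,"dz":0,"gripper":1},{"rx":0,"ry":0,"rz":0,"dx":0,"dy":0,"dz":-40,"gripper":1},{"rx":0,"ry":0,"rz":0,"dx":0,"dy":0,"dz":-50,"gripper":1},{"rx":0,"ry":0,"rz":0,"dx":0,"dy":0,"dz":-14,"gripper":1},{"rx":0,"ry":0,"rz":0,"dx":0,"dy":0,"dz":0,"gripper":1}])

```text
clock: 25.05
tcp_pos: [0.4866, 0.2103, 0.2788]
orientation: [-2.135, -2.304, -0.003]
contact_force: [-0.3, -0.5, -0.8]
grip_width: 0.0857
gripper_force: 0.0
```

```bash
python3 chk.py w6|tail -4
python3 -c "
from h import *
delta([.443,-.432,.13])
t=r.grab_frame('top')[150:240,340:500].astype(int);T=cam('top')
for b in blobs(t.min(2)>130,15,400): print(b[0],plane(T,(b[1]+340,b[2]+150),.012)[:2].round(3),end='; ')
"
```

```text
2 -1 [302 192] [133 149 162] 2 1 [344 195] [135 152 166] outer+y row [325. 167.]
3 -1 [301 197] [135 151 164] 3 1 [345 200] [133 151 164] outer+y row [325.1 170.2]
4 -1 [300 201] [133 150 164] 4 1 [346 205] [133 149 164] outer+y row [325.3 173.8]
[(63, 101, 141), (68, 105, 145), (78, 90, 98), (123, 136, 141), (129, 144, 146), (41, 38, 38), (60, 63, 62), (62, 63, 64), (59, 60, 64), (55, 55, 58), (97, 97, 104), (106, 108, 114), (109, 110, 119), (104, 107, 116), (105, 108, 116), (95, 102, 108), (85, 95, 104), (88, 97, 104), (113, 128, 137), (137, 152, 169), (136, 155, 167), (137, 152, 165), (133, 149, 163), (85, 94, 102), (62, 66, 68)] [323 186]
t 25.10 tcp [0.4859 0.21   0.2777] w 0.0854 F [-0.5  0.  -0.3]
d mm [-637.   -91.4  147.7] rot deg [-0.04 -0.01 -0.05]
182 [ 0.61  -0.313]; 247 [ 0.435 -0.522]; 143 [ 0.445 -0.433]; 51 [ 0.435 -0.281];
```

Three rings are seated: the top face begins at row 170, as predicted. Fourth ring next.

Request:
step_arm(moves=[{"rx":0,"ry":0,"rz":0,"dx":-40,"dy":-6,"dz":0,"gripper":1},{"rx":0,"ry":0,"rz":0,"dx":-50,"dy":-7,"dz":0,"gripper":1},{"rx":0,"ry":0,"rz":0,"dx":-50,"dy":-7,"dz":0,"gripper":1},{"rx":0,"ry":0,"rz":0,"dx":-50,"dy":-7,"dz":0,"gripper":1},{"rx":0,"ry":0,"rz":0,"dx":-50,"dy":-7,"dz":0,"gripper":1},{"rx":0,"ry":0,"rz":0,"dx":-50,"dy":-7,"dz":0,"gripper":1},{"rx":0,"ry":0,"rz":0,"dx":-50,"dy":-7,"dz":0,"gripper":1},{"rx":0,"ry":0,"rz":0,"dx":-50,"dy":-7,"dz":10,"gripper":1},{"rx":0,"ry":0,"rz":0,"dx":-50,"dy":-7,"dz":10,"gripper":1},{"rx":0,"ry":0,"rz":0,"dx":-50,"dy":-7,"dz":20,"gripper":1},{"rx":0,"ry":0,"rz":0,"dx":-50,"dy":-7,"dz":20,"gripper":1},{"rx":0,"ry":0,"rz":0,"dx":-50,"dy":-7,"dz":30,"gripper":1},{"rx":0,"ry":0,"rz":0,"dx":-47,"dy":-8,"dz":30,"gripper":1},{"rx":0,"ry":0,"rz":0,"dx":0,"dy":0,"dz":28,"gripper":1},{"rx":0,"ry":0,"rz":0,"dx":0,"dy":0,"dz":0,"gripper":1},{"rx":0,"ry":0,"rz":0,"dx":0,"dy":0,"dz":0,"gripper":1}])

```text
clock: 27.15
tcp_pos: [0.4438, -0.4316, 0.1303]
orientation: [-2.135, -2.304, 0.0]
contact_force: [0.3, -0.0, -0.2]
grip_width: 0.0856
gripper_force: 0.0
```

```bash
python3 ring.py .443 -.432
```

```text
(array([ 0.4436, -0.4309]), array([ 0.44352002, -0.43147339]), 23.0, array([323.1, 198.6]), array([58.6, 59.4]))
t 27.20 tcp [ 0.4443 -0.4318  0.131 ] w 0.0855 F [-0.5 -0.2  0.7]
d mm [  0.4  -0.8 104. ] rot deg [ 0.03  0.02 -0.02]
183 [ 0.61  -0.313]; 128 [ 0.445 -0.433]; 52 [ 0.435 -0.281];
```

Request:
step_arm(grip_force=40, moves=[{"rx":0,"ry":0,"rz":0,"dx":0.5,"dy":-0.6,"dz":40,"gripper":1},{"rx":0,"ry":0,"rz":0,"dx":0,"dy":0,"dz":40,"gripper":1},{"rx":0,"ry":0,"rz":0,"dx":0,"dy":0,"dz":24,"gripper":1},{"rx":0,"ry":0,"rz":0,"dx":0,"dy":0,"dz":0,"gripper":-1},{"rx":0,"ry":0,"rz":0,"dx":0,"dy":0,"dz":0,"gripper":-1},{"rx":0,"ry":0,"rz":0,"dx":0,"dy":0,"dz":0,"gripper":-1},{"rx":0,"ry":0,"rz":0,"dx":0,"dy":0,"dz":0,"gripper":-1},{"rx":0,"ry":0,"rz":0,"dx":0,"dy":0,"dz":0,"gripper":-1},{"rx":0,"ry":0,"rz":0,"dx":0,"dy":0,"dz":-30,"gripper":-1},{"rx":0,"ry":0,"rz":0,"dx":0,"dy":0,"dz":-50,"gripper":-1},{"rx":0,"ry":0,"rz":0,"dx":0,"dy":0,"dz":-50,"gripper":-1},{"rx":0,"ry":0,"rz":0,"dx":0,"dy":0,"dz":-50,"gripper":-1},{"rx":0,"ry":0,"rz":0,"dx":0,"dy":0,"dz":-50,"gripper":-1},{"rx":0,"ry":0,"rz":0,"dx":0,"dy":0,"dz":0,"gripper":-1},{"rx":0,"ry":0,"rz":0,"dx":0,"dy":0,"dz":0,"gripper":-1}])

```text
clock: 29.12
tcp_pos: [0.443, -0.4313, 0.2568]
orientation: [2.135, 2.303, 0.002]
contact_force: [0.3, 0.1, 0.2]
grip_width: 0.0406
gripper_force: 40.5
```

```bash
python3 -c "
from h import *
delta([.4866,.2095,.257])
"
```

```text
t 29.12 tcp [ 0.443  -0.4313  0.2568] w 0.0406 F [0.3 0.1 0.2]
d mm [635.7  91.8   0. ] rot deg [ 0.07 -0.01 -0.07]
```

Request:
step_arm(moves=[{"rx":0,"ry":0,"rz":0,"dx":40,"dy":6,"dz":0,"gripper":-1},{"rx":0,"ry":0,"rz":0,"dx":50,"dy":7,"dz":0,"gripper":-1},{"rx":0,"ry":0,"rz":0,"dx":50,"dy":7,"dz":0,"gripper":-1},{"rx":0,"ry":0,"rz":0,"dx":50,"dy":7,"dz":0,"gripper":-1},{"rx":0,"ry":0,"rz":0,"dx":50,"dy":7,"dz":0,"gripper":-1},{"rx":0,"ry":0,"rz":0,"dx":50,"dy":7,"dz":0,"gripper":-1},{"rx":0,"ry":0,"rz":0,"dx":50,"dy":7,"dz":0,"gripper":-1},{"rx":0,"ry":0,"rz":0,"dx":50,"dy":7,"dz":0,"gripper":-1},{"rx":0,"ry":0,"rz":0,"dx":50,"dy":7,"dz":0,"gripper":-1},{"rx":0,"ry":0,"rz":0,"dx":50,"dy":7,"dz":0,"gripper":-1},{"rx":0,"ry":0,"rz":0,"dx":50,"dy":7,"dz":0,"gripper":-1},{"rx":0,"ry":0,"rz":0,"dx":46,"dy":8,"dz":0,"gripper":-1},{"rx":0,"ry":0,"rz":0,"dx":30,"dy":5,"dz":0,"gripper":-1},{"rx":0,"ry":0,"rz":0,"dx":20,"dy":3,"dz":0,"gripper":-1},{"rx":0,"ry":0,"rz":0,"dx":0,"dy":0,"dz":0,"gripper":-1},{"rx":0,"ry":0,"rz":0,"dx":0,"dy":0,"dz":0,"gripper":-1},{"rx":0,"ry":0,"rz":0,"dx":0,"dy":0,"dz":0,"gripper":-1},{"rx":0,"ry":0,"rz":0,"dx":0,"dy":0,"dz":0,"gripper":-1}])

```text
clock: 31.38
tcp_pos: [0.487, 0.2086, 0.2565]
orientation: [-2.138, -2.302, -0.0]
contact_force: [0.5, -0.0, 0.3]
grip_width: 0.041
gripper_force: 40.5
```

```bash
python3 -c "
from h import *
delta([.4865,.2095,.257])
"
```

```text
t 31.38 tcp [0.487  0.2086 0.2565] w 0.0410 F [ 0.5 -0.   0.3]
d mm [ 1.  -0.4 -0.5] rot deg [ 0.   -0.02 -0.16]
```

Request:
step_arm(moves=[{"rx":0,"ry":0,"rz":0,"dx":0.5,"dy":-0.4,"dz":0,"gripper":-1},{"rx":0,"ry":0,"rz":0,"dx":0,"dy":0,"dz":12,"gripper":-1},{"rx":0,"ry":0,"rz":0,"dx":0,"dy":0,"dz":12,"gripper":-1},{"rx":0,"ry":0,"rz":0,"dx":0,"dy":0,"dz":12,"gripper":-1},{"rx":0,"ry":0,"rz":0,"dx":0,"dy":0,"dz":8,"gripper":-1},{"rx":0,"ry":0,"rz":0,"dx":0,"dy":0,"dz":0,"gripper":-1}])

```text
clock: 32.12
tcp_pos: [0.4861, 0.2097, 0.2116]
orientation: [-2.136, -2.303, 0.002]
contact_force: [-0.7, -0.3, -0.8]
grip_width: 0.0403
gripper_force: 40.5
```

Request:
step_arm(moves=[{"rx":0,"ry":0,"rz":0,"dx":0,"dy":0,"dz":12,"gripper":-1},{"rx":0,"ry":0,"rz":0,"dx":0,"dy":0,"dz":10,"gripper":-1},{"rx":0,"ry":0,"rz":0,"dx":0,"dy":0,"dz":4,"gripper":-1},{"rx":0,"ry":0,"rz":0,"dx":0,"dy":0,"dz":0,"gripper":-1}])

```text
clock: 32.62
tcp_pos: [0.4863, 0.2098, 0.186]
orientation: [-2.136, -2.304, 0.001]
contact_force: [-1.0, -0.5, 0.3]
grip_width: 0.0404
gripper_force: 40.5
```

Request:
step_arm(moves=[{"rx":0,"ry":0,"rz":0,"dx":0,"dy":0,"dz":0,"gripper":1},{"rx":0,"ry":0,"rz":0,"dx":0,"dy":0,"dz":0,"gripper":1},{"rx":0,"ry":0,"rz":0,"dx":0,"dy":0,"dz":0,"gripper":1},{"rx":0,"ry":0,"rz":0,"dx":0,"dy":0,"dz":0,"gripper":1},{"rx":0,"ry":0,"rz":0,"dx":0,"dy":0,"dz":-40,"gripper":1},{"rx":0,"ry":0,"rz":0,"dx":0,"dy":0,"dz":-50,"gripper":1},{"rx":0,"ry":0,"rz":0,"dx":0,"dy":0,"dz":-4,"gripper":1},{"rx":0,"ry":0,"rz":0,"dx":0,"dy":0,"dz":0,"gripper":1}])

```text
clock: 33.62
tcp_pos: [0.4861, 0.2102, 0.2802]
orientation: [-2.135, -2.304, -0.001]
contact_force: [-1.3, 0.1, 0.0]
grip_width: 0.085
gripper_force: 0.0
```

```bash
python3 chk.py w7|tail -4
python3 -c "
from h import *
delta([.435,-.278,.13])
t=r.grab_frame('top')[150:240,340:500].astype(int);T=cam('top')
for b in blobs(t.min(2)>130,15,400): print(b[0],plane(T,(b[1]+340,b[2]+150),.012)[:2].round(3),end='; ')
"
```

```text
2 -1 [303 192] [134 150 163] 2 1 [345 195] [135 151 165] outer+y row [325.8 166.4]
3 -1 [302 196] [134 151 163] 3 1 [346 199] [135 153 167] outer+y row [326.  169.6]
4 -1 [301 201] [133 152 165] 4 1 [347 204] [134 150 165] outer+y row [326.1 173.2]
[(64, 101, 143), (69, 108, 150), (70, 103, 136), (118, 132, 136), (130, 143, 148), (37, 40, 37), (60, 62, 63), (57, 61, 62), (58, 59, 61), (58, 58, 61), (74, 74, 79), (106, 110, 116), (105, 109, 118), (102, 105, 113), (107, 108, 118), (105, 107, 116), (89, 100, 106), (101, 112, 121), (94, 104, 111), (83, 93, 102), (137, 154, 167), (136, 153, 167), (135, 154, 167), (136, 151, 165), (131, 147, 160)] [324 185]
t 33.67 tcp [0.4857 0.2099 0.2794] w 0.0852 F [-0.1  0.5 -0.2]
d mm [-482.6  -87.3  149.7] rot deg [-0.08  0.02 -0.06]
182 [ 0.61  -0.313]; 248 [ 0.435 -0.522]; 51 [ 0.435 -0.281];
```

All four rings are seated, with the top face at row ~174. Now the bush, with the fingers partly open because of the turquoise ring nearby.

Request:
step_arm(moves=[{"rx":0,"ry":0,"rz":0,"dx":-40,"dy":-7,"dz":0,"gripper":0.3},{"rx":0,"ry":0,"rz":0,"dx":-50,"dy":-9,"dz":0,"gripper":0.3},{"rx":0,"ry":0,"rz":0,"dx":-50,"dy":-9,"dz":0,"gripper":0.3},{"rx":0,"ry":0,"rz":0,"dx":-50,"dy":-9,"dz":0,"gripper":0.3},{"rx":0,"ry":0,"rz":0,"dx":-50,"dy":-9,"dz":0,"gripper":0.3},{"rx":0,"ry":0,"rz":0,"dx":-50,"dy":-9,"dz":10,"gripper":0.3},{"rx":0,"ry":0,"rz":0,"dx":-50,"dy":-9,"dz":20,"gripper":0.3},{"rx":0,"ry":0,"rz":0,"dx":-50,"dy":-9,"dz":20,"gripper":0.3},{"rx":0,"ry":0,"rz":0,"dx":-50,"dy":-9,"dz":30,"gripper":0.3},{"rx":0,"ry":0,"rz":0,"dx":-42,"dy":-8,"dz":40,"gripper":0.3},{"rx":0,"ry":0,"rz":0,"dx":0,"dy":0,"dz":30,"gripper":0.3},{"rx":0,"ry":0,"rz":0,"dx":0,"dy":0,"dz":0,"gripper":0.3},{"rx":0,"ry":0,"rz":0,"dx":0,"dy":0,"dz":0,"gripper":0.3},{"rx":0,"ry":0,"rz":0,"dx":0,"dy":0,"dz":0,"gripper":0.3}])

```text
clock: 35.48
tcp_pos: [0.437, -0.2768, 0.1314]
orientation: [2.133, 2.304, 0.002]
contact_force: [1.2, -0.1, 0.2]
grip_width: 0.0553
gripper_force: 0.0
```

```bash
python3 ring.py .434 -.279 90; python3 -c "
from h import *
im=r.grab_frame('wrist');cv2.imwrite('pics/w8.png',im)"
```

```text
(array([ 0.4077, -0.3076]), array([ 0.40937207, -0.3090318 ]), 17.4, array([280.9, 236.8]), array([29.6, 39.6]))
(array([ 0.432 , -0.2794]), array([ 0.43060394, -0.28140579]), 20.5, array([316. , 203.4]), array([43.2, 49.2]))
t 35.52 tcp [ 0.437  -0.2768  0.1314] w 0.0558 F [0.7 0.  0. ]
d mm [-30.  -30.2 104.4] rot deg [0.11 0.02 0.01]
184 [ 0.611 -0.313]; 352 [ 0.435 -0.514]; 34 [ 0.435 -0.286];
```

View pics/w8.png

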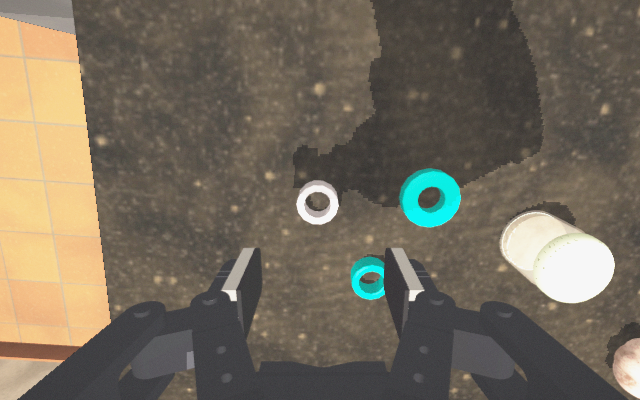

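The bright bush is at (317,202), about 41 px across, which fits 31 mm. The turquoise ring at (431,198) and the turquoise bush at (371,278) are not meant.

```bash
python3 ring.py .434 -.279 150|head -3
```

```text
(array([ 0.4328, -0.2785]), array([ 0.43293246, -0.27881293]), 16.8, array([317.4, 202.5]), array([41.1, 43.6]))
t 35.67 tcp [ 0.4366 -0.2769  0.131 ] w 0.0557 F [ 0.8 -0.  -0.3]
d mm [ -1.7  -3.9 104. ] rot deg [ 0.08  0.01 -0.02]
```

Request:
step_arm(grip_force=40, moves=[{"rx":0,"ry":0,"rz":0,"dx":-1.9,"dy":-3.9,"dz":40,"gripper":0.3},{"rx":0,"ry":0,"rz":0,"dx":0,"dy":0,"dz":40,"gripper":0.3},{"rx":0,"ry":0,"rz":0,"dx":0,"dy":0,"dz":21,"gripper":0.3},{"rx":0,"ry":0,"rz":0,"dx":0,"dy":0,"dz":0,"gripper":-1},{"rx":0,"ry":0,"rz":0,"dx":0,"dy":0,"dz":0,"gripper":-1},{"rx":0,"ry":0,"rz":0,"dx":0,"dy":0,"dz":0,"gripper":-1},{"rx":0,"ry":0,"rz":0,"dx":0,"dy":0,"dz":0,"gripper":-1},{"rx":0,"ry":0,"rz":0,"dx":0,"dy":0,"dz":0,"gripper":-1}])

```text
clock: 36.72
tcp_pos: [0.4326, -0.2794, 0.0298]
orientation: [2.135, 2.303, 0.001]
contact_force: [0.0, 1.0, 2.1]
grip_width: 0.0278
gripper_force: 39.7
```

Request:
step_arm(moves=[{"rx":0,"ry":0,"rz":0,"dx":0,"dy":0,"dz":-30,"gripper":-1},{"rx":0,"ry":0,"rz":0,"dx":0,"dy":0,"dz":-50,"gripper":-1},{"rx":0,"ry":0,"rz":0,"dx":0,"dy":0,"dz":-50,"gripper":-1},{"rx":0,"ry":0,"rz":0,"dx":0,"dy":0,"dz":-50,"gripper":-1},{"rx":0,"ry":0,"rz":0,"dx":0,"dy":0,"dz":-50,"gripper":-1},{"rx":0,"ry":0,"rz":0,"dx":0,"dy":0,"dz":0,"gripper":-1},{"rx":0,"ry":0,"rz":0,"dx":0,"dy":0,"dz":0,"gripper":-1}])

```text
clock: 37.6
tcp_pos: [0.432, -0.2788, 0.2589]
orientation: [-2.135, -2.304, -0.001]
contact_force: [-0.9, -0.1, -0.9]
grip_width: 0.0283
gripper_force: 39.7
```

```bash
python3 -c "
from h import *
delta([.4865,.2095,.257])
"
```

```text
t 37.60 tcp [ 0.432  -0.2788  0.2589] w 0.0283 F [-0.9 -0.1 -0.9]
d mm [482.8  91.4   2.4] rot deg [-0.01 -0.06 -0.05]
```

Request:
step_arm(moves=[{"rx":0,"ry":0,"rz":0,"dx":40,"dy":8,"dz":0,"gripper":-1},{"rx":0,"ry":0,"rz":0,"dx":50,"dy":10,"dz":0,"gripper":-1},{"rx":0,"ry":0,"rz":0,"dx":50,"dy":10,"dz":0,"gripper":-1},{"rx":0,"ry":0,"rz":0,"dx":50,"dy":10,"dz":0,"gripper":-1},{"rx":0,"ry":0,"rz":0,"dx":50,"dy":10,"dz":0,"gripper":-1},{"rx":0,"ry":0,"rz":0,"dx":50,"dy":10,"dz":0,"gripper":-1},{"rx":0,"ry":0,"rz":0,"dx":50,"dy":10,"dz":0,"gripper":-1},{"rx":0,"ry":0,"rz":0,"dx":50,"dy":10,"dz":0,"gripper":-1},{"rx":0,"ry":0,"rz":0,"dx":43,"dy":8,"dz":0,"gripper":-1},{"rx":0,"ry":0,"rz":0,"dx":30,"dy":5,"dz":0,"gripper":-1},{"rx":0,"ry":0,"rz":0,"dx":20,"dy":0,"dz":0,"gripper":-1},{"rx":0,"ry":0,"rz":0,"dx":0,"dy":0,"dz":0,"gripper":-1},{"rx":0,"ry":0,"rz":0,"dx":0,"dy":0,"dz":0,"gripper":-1},{"rx":0,"ry":0,"rz":0,"dx":0,"dy":0,"dz":0,"gripper":-1},{"rx":0,"ry":0,"rz":0,"dx":0,"dy":0,"dz":0,"gripper":-1}])

```text
clock: 39.48
tcp_pos: [0.4867, 0.2082, 0.2595]
orientation: [-2.138, -2.302, -0.001]
contact_force: [0.4, -0.3, -0.6]
grip_width: 0.0281
gripper_force: 39.7
```

```bash
python3 -c "
from h import *
delta([.4865,.2095,.257])
"
```

```text
t 39.48 tcp [0.4867 0.2082 0.2595] w 0.0281 F [ 0.4 -0.3 -0.6]
d mm [ 1.3 -0.1  2.5] rot deg [ 0.   -0.03 -0.16]
```

Request:
step_arm(moves=[{"rx":0,"ry":0,"rz":0,"dx":0.7,"dy":-0.2,"dz":0,"gripper":-1},{"rx":0,"ry":0,"rz":0,"dx":0,"dy":0,"dz":12,"gripper":-1},{"rx":0,"ry":0,"rz":0,"dx":0,"dy":0,"dz":12,"gripper":-1},{"rx":0,"ry":0,"rz":0,"dx":0,"dy":0,"dz":12,"gripper":-1},{"rx":0,"ry":0,"rz":0,"dx":0,"dy":0,"dz":8,"gripper":-1},{"rx":0,"ry":0,"rz":0,"dx":0,"dy":0,"dz":0,"gripper":-1}])

```text
clock: 40.22
tcp_pos: [0.4861, 0.2095, 0.2146]
orientation: [2.136, 2.303, -0.002]
contact_force: [0.1, 0.3, -0.9]
grip_width: 0.0282
gripper_force: 39.7
```

Request:
step_arm(moves=[{"rx":0,"ry":0,"rz":0,"dx":0,"dy":0,"dz":10,"gripper":-1},{"rx":0,"ry":0,"rz":0,"dx":0,"dy":0,"dz":5,"gripper":-1},{"rx":0,"ry":0,"rz":0,"dx":0,"dy":0,"dz":0,"gripper":-1}])

```text
clock: 40.6
tcp_pos: [0.4861, 0.2096, 0.1999]
orientation: [-2.136, -2.303, 0.001]
contact_force: [0.2, -0.2, -1.0]
grip_width: 0.0286
gripper_force: 39.7
```

Request:
step_arm(moves=[{"rx":0,"ry":0,"rz":0,"dx":0,"dy":0,"dz":0,"gripper":0.5},{"rx":0,"ry":0,"rz":0,"dx":0,"dy":0,"dz":0,"gripper":0.5},{"rx":0,"ry":0,"rz":0,"dx":0,"dy":0,"dz":0,"gripper":0.5},{"rx":0,"ry":0,"rz":0,"dx":0,"dy":0,"dz":0,"gripper":0.5},{"rx":0,"ry":0,"rz":0,"dx":0,"dy":0,"dz":-40,"gripper":0.5},{"rx":0,"ry":0,"rz":0,"dx":0,"dy":0,"dz":-40,"gripper":0.5},{"rx":0,"ry":0,"rz":0,"dx":0,"dy":0,"dz":0,"gripper":0.5},{"rx":0,"ry":0,"rz":0,"dx":0,"dy":0,"dz":0,"gripper":0.5}])

```text
clock: 41.6
tcp_pos: [0.4859, 0.2099, 0.2799]
orientation: [-2.135, -2.304, 0.0]
contact_force: [-0.1, -0.7, 0.3]
grip_width: 0.0639
gripper_force: 0.0
```

```bash
python3 -c "
from h import *
delta([.4938,.123,.20])
C=cam('wrist');im=r.grab_frame('wrist');cv2.imwrite('pics/w9.png',cv2.resize(im[130:330,220:430],None,fx=2.8,fy=2.8))
for z in (.167,.183,.209):print(z,(proj(C,[.4865,.2097,z])-[220,130])*2.8)"
```

```text
t 41.60 tcp [0.4859 0.2099 0.2799] w 0.0639 F [-0.1 -0.7  0.3]
d mm [-87.3   1.3  79.9] rot deg [-0.03 -0.02 -0.05]
0.167 [291.75398061 201.37413102]
0.183 [292.06154262 221.29319087]
0.209 [292.65974045 260.03509553]
```

View pics/w9.png

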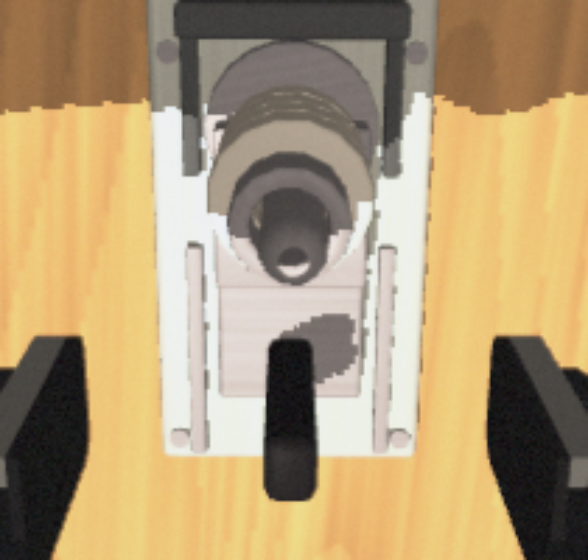

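Stack and bush are down on the shaft: bush top at about (292,221) as predicted, tip at (292,262). The handle is at column 291. Moving to the handle.

Request:
step_arm(moves=[{"rx":0,"ry":0,"rz":0,"dx":-43,"dy":0.3,"dz":0,"gripper":0.3},{"rx":0,"ry":0,"rz":0,"dx":-43,"dy":0.3,"dz":0,"gripper":0.3},{"rx":0,"ry":0,"rz":0,"dx":0,"dy":0,"dz":20,"gripper":0.3},{"rx":0,"ry":0,"rz":0,"dx":0,"dy":0,"dz":30,"gripper":0.3},{"rx":0,"ry":0,"rz":0,"dx":0,"dy":0,"dz":30,"gripper":0.3},{"rx":0,"ry":0,"rz":0,"dx":0,"dy":0,"dz":20,"gripper":0.3},{"rx":0,"ry":0,"rz":0,"dx":0,"dy":0,"dz":0,"gripper":0.3},{"rx":0,"ry":0,"rz":0,"dx":0,"dy":0,"dz":0,"gripper":0.3}])

```text
clock: 42.65
tcp_pos: [0.4936, 0.1238, 0.1806]
orientation: [2.136, 2.303, -0.0]
contact_force: [-0.4, 0.1, 0.0]
grip_width: 0.0553
gripper_force: 0.0
```

```bash
python3 -c "
from h import *
delta([.493,.1242,.151])
C=cam('wrist');im=r.grab_frame('wrist');cv2.imwrite('pics/w10.png',im)
g=im.astype(int).max(2)<60
u=proj(C,[.493,.1242,.159]);print(u)
for row in range(int(u[1])-25,int(u[1])+40,6):
    x=np.where(g[row,int(u[0])-50:int(u[0])+50])[0]
    print(row,(x.min()+u[0].astype(int)-50,x.max()+int(u[0])-50,len(x)) if len(x) else None)
print((proj(C,[.501,.1242,.159])-u))
"
```

```text
t 42.65 tcp [0.4936 0.1238 0.1806] w 0.0553 F [-0.4  0.1  0. ]
d mm [ 0.5 -0.5 29.6] rot deg [-0.    0.02 -0.1 ]
[322.66884887 259.89817949]
234 (np.int64(306), np.int64(336), 31)
240 (np.int64(306), np.int64(337), 32)
246 (np.int64(305), np.int64(337), 33)
252 (np.int64(306), np.int64(337), 32)
258 (np.int64(306), np.int64(337), 32)
264 (np.int64(306), np.int64(337), 32)
270 (np.int64(307), np.int64(336), 30)
276 (np.int64(313), np.int64(329), 17)
282 None
288 None
294 None
[17.29606773  1.18017198]
```

Request:
step_arm(grip_force=50, moves=[{"rx":0,"ry":0,"rz":0,"dx":1.5,"dy":-1,"dz":15,"gripper":0.3},{"rx":0,"ry":0,"rz":0,"dx":0,"dy":0,"dz":14,"gripper":0.3},{"rx":0,"ry":0,"rz":0,"dx":0,"dy":0,"dz":0,"gripper":-1},{"rx":0,"ry":0,"rz":0,"dx":0,"dy":0,"dz":0,"gripper":-1},{"rx":0,"ry":0,"rz":0,"dx":0,"dy":0,"dz":0,"gripper":-1},{"rx":0,"ry":0,"rz":0,"dx":0,"dy":0,"dz":0,"gripper":-1},{"rx":0,"ry":0,"rz":0,"dx":0,"dy":0,"dz":0,"gripper":-1}])

```text
clock: 43.58
tcp_pos: [0.493, 0.1253, 0.1516]
orientation: [2.136, 2.302, 0.002]
contact_force: [5.0, -1.8, -3.8]
grip_width: 0.015
gripper_force: 51.4
```

Request:
step_arm(moves=[{"rx":0,"ry":0,"rz":0,"dx":-5,"dy":0,"dz":0,"gripper":-1},{"rx":0,"ry":0,"rz":0,"dx":-8,"dy":0,"dz":0,"gripper":-1},{"rx":0,"ry":0,"rz":0,"dx":-8,"dy":0,"dz":0,"gripper":-1},{"rx":0,"ry":0,"rz":0,"dx":-8,"dy":0,"dz":0,"gripper":-1},{"rx":0,"ry":0,"rz":0,"dx":-8,"dy":0,"dz":0,"gripper":-1},{"rx":0,"ry":0,"rz":0,"dx":-4,"dy":0,"dz":0,"gripper":-1},{"rx":0,"ry":0,"rz":0,"dx":-1,"dy":0,"dz":0,"gripper":-1},{"rx":0,"ry":0,"rz":0,"dx":0,"dy":0,"dz":0,"gripper":-1},{"rx":0,"ry":0,"rz":0,"dx":0,"dy":0,"dz":0,"gripper":-1}])

```text
clock: 44.7
tcp_pos: [0.4959, 0.0844, 0.1516]
orientation: [-2.135, -2.304, -0.002]
contact_force: [4.4, 1.8, -2.8]
grip_width: 0.015
gripper_force: 51.6
```

Request:
step_arm(moves=[{"rx":0,"ry":0,"rz":0,"dx":-1,"dy":0,"dz":0,"gripper":-1},{"rx":0,"ry":0,"rz":0,"dx":-1,"dy":0,"dz":0,"gripper":-1},{"rx":0,"ry":0,"rz":0,"dx":-0.5,"dy":0,"dz":0,"gripper":-1},{"rx":0,"ry":0,"rz":0,"dx":0,"dy":0,"dz":0,"gripper":-1}])

```text
clock: 45.2
tcp_pos: [0.496, 0.0835, 0.1516]
orientation: [-2.133, -2.304, -0.004]
contact_force: [3.9, 7.0, -2.5]
grip_width: 0.0154
gripper_force: 51.7
```

Jaw fully open: 41.9 mm travelled, against the stop. Releasing and going to the spindle.

Request:
step_arm(moves=[{"rx":0,"ry":0,"rz":0,"dx":0.7,"dy":0,"dz":0,"gripper":0.2},{"rx":0,"ry":0,"rz":0,"dx":0,"dy":0,"dz":0,"gripper":0.2},{"rx":0,"ry":0,"rz":0,"dx":0,"dy":0,"dz":0,"gripper":0.2},{"rx":0,"ry":0,"rz":0,"dx":0,"dy":0,"dz":-40,"gripper":0.2},{"rx":0,"ry":0,"rz":0,"dx":0,"dy":0,"dz":-50,"gripper":0.2},{"rx":0,"ry":0,"rz":0,"dx":0,"dy":0,"dz":-20,"gripper":0.2},{"rx":0,"ry":0,"rz":0,"dx":43,"dy":0,"dz":0,"gripper":0.2},{"rx":0,"ry":0,"rz":0,"dx":43,"dy":0,"dz":0,"gripper":0.2},{"rx":0,"ry":0,"rz":0,"dx":40,"dy":0,"dz":0,"gripper":0.2},{"rx":0,"ry":0,"rz":0,"dx":0,"dy":0,"dz":0,"gripper":0.2},{"rx":0,"ry":0,"rz":0,"dx":0,"dy":0,"dz":0,"gripper":0.2}])

```text
clock: 46.58
tcp_pos: [0.486, 0.2064, 0.2613]
orientation: [2.137, 2.303, -0.001]
contact_force: [0.1, -0.1, 0.2]
grip_width: 0.0512
gripper_force: 0.0
```

```bash
python3 -c "
from h import *
delta([.4865,.2097,.215])
C=cam('wrist');im=r.grab_frame('wrist');cv2.imwrite('pics/w11.png',im)
print(proj(C,[.4865,.2097,.209]))
g=im.astype(int);u=proj(C,[.4865,.2097,.209]).astype(int)
for y in range(u[1]-20,u[1]+21,5):print(y,g[y,u[0]-20:u[0]+21:4].mean(1).astype(int))
"
```

```text
t 46.58 tcp [0.486  0.2064 0.2613] w 0.0512 F [ 0.1 -0.1  0.2]
d mm [ 3.3  0.7 46.3] rot deg [-0.02  0.05 -0.12]
[324.97620811 229.02630438]
209 [113 105  97  69  69  72  72  71  77 109 122]
214 [118  76 107  69  77  80  80  77  75 109 116]
219 [115  93  71  83  93  98  99  90  77 113 115]
224 [113 215  75  93 102  74 102 105  91 229 196]
229 [219 211 135  96  84  80 117 105  91 203 223]
234 [219 145 175  89 114 219 164  96 238 234 221]
239 [216 146 174 240 240 237 239 240 240 234 218]
244 [215 146 165 240 164 165 240 240 239 233 217]
249 [216  73  75  72  74  74  74  71  76  76 217]
```

Request:
step_arm(grip_force=70, moves=[{"rx":0,"ry":0,"rz":0,"dx":2.8,"dy":0.5,"dz":15,"gripper":0},{"rx":0,"ry":0,"rz":0,"dx":0,"dy":0,"dz":16,"gripper":0},{"rx":0,"ry":0,"rz":0,"dx":0,"dy":0,"dz":15,"gripper":0},{"rx":0,"ry":0,"rz":0,"dx":0,"dy":0,"dz":0,"gripper":0},{"rx":0,"ry":0,"rz":0,"dx":0,"dy":0,"dz":0,"gripper":-1},{"rx":0,"ry":0,"rz":0,"dx":0,"dy":0,"dz":0,"gripper":-1},{"rx":0,"ry":0,"rz":0,"dx":0,"dy":0,"dz":0,"gripper":-1},{"rx":0,"ry":0,"rz":0,"dx":0,"dy":0,"dz":0,"gripper":-1},{"rx":0,"ry":0,"rz":0,"dx":0,"dy":0,"dz":0,"gripper":-1}])

```text
clock: 47.75
tcp_pos: [0.487, 0.2102, 0.216]
orientation: [2.136, 2.303, 0.002]
contact_force: [0.9, -1.5, 6.6]
grip_width: 0.0119
gripper_force: 68.8
```

Request:
step_arm(grip_force=60, moves=[{"rx":0,"ry":0,"rz":0,"dx":0,"dy":0,"dz":0,"gripper":-0.4},{"rx":0,"ry":0,"rz":0,"dx":0,"dy":0,"dz":0,"gripper":-0.4},{"rx":0,"ry":0,"rz":0,"dx":0,"dy":0,"dz":2,"gripper":-0.4},{"rx":0,"ry":0,"rz":0,"dx":0,"dy":0,"dz":2,"gripper":-0.4},{"rx":0,"ry":0,"rz":0,"dx":0,"dy":0,"dz":0,"gripper":-0.4},{"rx":0,"ry":0,"rz":0,"dx":0,"dy":0,"dz":0,"gripper":-0.4}])

```text
clock: 48.5
tcp_pos: [0.4864, 0.2102, 0.2113]
orientation: [-2.136, -2.304, 0.0]
contact_force: [0.1, 0.4, -0.2]
grip_width: 0.0255
gripper_force: 0.0
```

Request:
step_arm(moves=[{"rx":0,"ry":0,"rz":0,"dx":0,"dy":0,"dz":2,"gripper":-0.5},{"rx":0,"ry":0,"rz":0,"dx":0,"dy":0,"dz":0,"gripper":-0.5},{"rx":0,"ry":0,"rz":0,"dx":0,"dy":0,"dz":0,"gripper":-1},{"rx":0,"ry":0,"rz":0,"dx":0,"dy":0,"dz":0,"gripper":-1},{"rx":0,"ry":0,"rz":0,"dx":0,"dy":0,"dz":0,"gripper":-1},{"rx":0,"ry":0,"rz":0,"dx":0,"dy":0,"dz":0,"gripper":-1}])

```text
clock: 49.25
tcp_pos: [0.4866, 0.2103, 0.2095]
orientation: [2.136, 2.303, 0.001]
contact_force: [1.4, 0.0, 1.1]
grip_width: 0.0131
gripper_force: 58.6
```

Request:
step_arm(moves=[{"rx":0,"ry":0,"rz":0,"dx":0,"dy":0,"dz":-3,"gripper":-1},{"rx":0,"ry":0,"rz":0,"dx":0,"dy":0,"dz":-6,"gripper":-1},{"rx":0,"ry":0,"rz":0,"dx":0,"dy":0,"dz":-6,"gripper":-1},{"rx":0,"ry":0,"rz":0,"dx":0,"dy":0,"dz":0,"gripper":-1},{"rx":0,"ry":0,"rz":0,"dx":0,"dy":0,"dz":0,"gripper":-1}])

```text
clock: 49.88
tcp_pos: [0.4862, 0.2103, 0.2243]
orientation: [-2.136, -2.304, 0.0]
contact_force: [-0.8, -0.1, -4.9]
grip_width: 0.0135
gripper_force: 58.6
```

```bash
python3 -c "
from h import *
delta([.475,.387,.29])
cv2.imwrite('pics/s4.png',cv2.resize(r.grab_frame('scene')[130:260,180:330],None,fx=4,fy=4))"
```

```text
t 49.88 tcp [0.4862 0.2103 0.2243] w 0.0135 F [-0.8 -0.1 -4.9]
d mm [177.    2.1 -65.7] rot deg [-0.01 -0.01 -0.07]
```

View pics/s4.png

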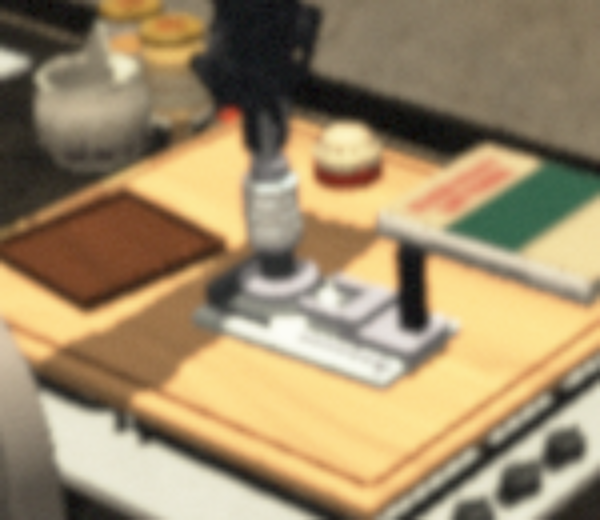

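The spindle is lifting with its full weight (4.9 N), jaw open, rings and bush on. Carrying it to the tray.

Request:
step_arm(moves=[{"rx":0,"ry":0,"rz":0,"dx":0,"dy":0,"dz":-15,"gripper":-1},{"rx":0,"ry":0,"rz":0,"dx":0,"dy":0,"dz":-25,"gripper":-1},{"rx":0,"ry":0,"rz":0,"dx":10,"dy":0,"dz":-15,"gripper":-1},{"rx":0,"ry":0,"rz":0,"dx":20,"dy":0.5,"dz":0,"gripper":-1},{"rx":0,"ry":0,"rz":0,"dx":30,"dy":0.5,"dz":0,"gripper":-1},{"rx":0,"ry":0,"rz":0,"dx":30,"dy":0.5,"dz":0,"gripper":-1},{"rx":0,"ry":0,"rz":0,"dx":30,"dy":0.5,"dz":0,"gripper":-1},{"rx":0,"ry":0,"rz":0,"dx":30,"dy":0,"dz":0,"gripper":-1},{"rx":0,"ry":0,"rz":0,"dx":17,"dy":0,"dz":0,"gripper":-1},{"rx":0,"ry":0,"rz":0,"dx":10,"dy":0,"dz":0,"gripper":-1},{"rx":0,"ry":0,"rz":0,"dx":0,"dy":0,"dz":15,"gripper":-1},{"rx":0,"ry":0,"rz":0,"dx":0,"dy":0,"dz":20,"gripper":-1},{"rx":0,"ry":0,"rz":0,"dx":0,"dy":0,"dz":20,"gripper":-1},{"rx":0,"ry":0,"rz":0,"dx":0,"dy":0,"dz":10,"gripper":-1},{"rx":0,"ry":0,"rz":0,"dx":0,"dy":0,"dz":5,"gripper":-1},{"rx":0,"ry":0,"rz":0,"dx":0,"dy":0,"dz":0,"gripper":-1},{"rx":0,"ry":0,"rz":0,"dx":0,"dy":0,"dz":0,"gripper":-1}])

```text
clock: 52.05
tcp_pos: [0.4755, 0.3871, 0.21]
orientation: [2.136, 2.304, 0.002]
contact_force: [-0.1, 1.1, -4.8]
grip_width: 0.0133
gripper_force: 58.8
```

```bash
python3 -c "
from h import *
delta([.475,.387,.2035])"
```

```text
t 52.05 tcp [0.4755 0.3871 0.21  ] w 0.0133 F [-0.1  1.1 -4.8]
d mm [-0.1 -0.5  6.5] rot deg [ 0.05 -0.04 -0.07]
```

Request:
step_arm(moves=[{"rx":0,"ry":0,"rz":0,"dx":0,"dy":0,"dz":3,"gripper":-1},{"rx":0,"ry":0,"rz":0,"dx":0,"dy":0,"dz":2,"gripper":-1},{"rx":0,"ry":0,"rz":0,"dx":0,"dy":0,"dz":1.5,"gripper":-1},{"rx":0,"ry":0,"rz":0,"dx":0,"dy":0,"dz":0,"gripper":-1},{"rx":0,"ry":0,"rz":0,"dx":0,"dy":0,"dz":0,"gripper":-1}])

```text
clock: 52.68
tcp_pos: [0.4753, 0.387, 0.2034]
orientation: [-2.136, -2.304, -0.001]
contact_force: [-1.3, -0.7, 3.5]
grip_width: 0.0132
gripper_force: 59.7
```

Grounded: the force went from −4.9 to +3.5 N at the expected height. Releasing.

Request:
step_arm(moves=[{"rx":0,"ry":0,"rz":0,"dx":0,"dy":0,"dz":-0.5,"gripper":-1},{"rx":0,"ry":0,"rz":0,"dx":0,"dy":0,"dz":0,"gripper":0.2},{"rx":0,"ry":0,"rz":0,"dx":0,"dy":0,"dz":0,"gripper":0.2},{"rx":0,"ry":0,"rz":0,"dx":0,"dy":0,"dz":0,"gripper":0.2},{"rx":0,"ry":0,"rz":0,"dx":0,"dy":0,"dz":-20,"gripper":0.2},{"rx":0,"ry":0,"rz":0,"dx":0,"dy":0,"dz":-35,"gripper":0.2},{"rx":0,"ry":0,"rz":0,"dx":0,"dy":0,"dz":-20,"gripper":0.2},{"rx":0,"ry":0,"rz":0,"dx":0,"dy":0,"dz":0,"gripper":0.2}])

```text
clock: 53.68
tcp_pos: [0.4759, 0.3873, 0.2804]
orientation: [-2.136, -2.303, -0.006]
contact_force: [0.4, 0.6, 0.5]
grip_width: 0.0512
gripper_force: 0.0
```

```bash
python3 -c "
from h import *
delta([.496,.0840,.1515])"
```

```text
t 53.67 tcp [0.4759 0.3873 0.2804] w 0.0512 F [0.4 0.6 0.5]
d mm [-304.3   -3.2  128.1] rot deg [ 0.14 -0.15 -0.08]
```

Request:
step_arm(moves=[{"rx":0,"ry":0,"rz":0,"dx":-30,"dy":-0.4,"dz":0,"gripper":0.2},{"rx":0,"ry":0,"rz":0,"dx":-45,"dy":-0.5,"dz":0,"gripper":0.2},{"rx":0,"ry":0,"rz":0,"dx":-45,"dy":-0.5,"dz":0,"gripper":0.2},{"rx":0,"ry":0,"rz":0,"dx":-45,"dy":-0.5,"dz":0,"gripper":0.2},{"rx":0,"ry":0,"rz":0,"dx":-45,"dy":-0.5,"dz":0,"gripper":0.2},{"rx":0,"ry":0,"rz":0,"dx":-45,"dy":-0.4,"dz":0,"gripper":0.2},{"rx":0,"ry":0,"rz":0,"dx":-30,"dy":-0.4,"dz":0,"gripper":0.2},{"rx":0,"ry":0,"rz":0,"dx":-19,"dy":0,"dz":0,"gripper":0.2},{"rx":0,"ry":0,"rz":0,"dx":0,"dy":0,"dz":30,"gripper":0.2},{"rx":0,"ry":0,"rz":0,"dx":0,"dy":0,"dz":40,"gripper":0.2},{"rx":0,"ry":0,"rz":0,"dx":0,"dy":0,"dz":15,"gripper":0.2},{"rx":0,"ry":0,"rz":0,"dx":0,"dy":0,"dz":0,"gripper":0.2},{"rx":0,"ry":0,"rz":0,"dx":0,"dy":0,"dz":0,"gripper":0.2}])

```text
clock: 55.3
tcp_pos: [0.4956, 0.0837, 0.1944]
orientation: [2.135, 2.303, 0.002]
contact_force: [-0.1, 0.6, 0.5]
grip_width: 0.0514
gripper_force: 0.0
```

```bash
python3 -c "
from h import *
delta([.496,.0838,.1515])"
```

```text
t 55.30 tcp [0.4956 0.0837 0.1944] w 0.0514 F [-0.1  0.6  0.5]
d mm [ 0.1  0.3 42.9] rot deg [ 0.09 -0.02 -0.07]
```

Request:
step_arm(grip_force=50, moves=[{"rx":0,"ry":0,"rz":0,"dx":0,"dy":0,"dz":20,"gripper":0.2},{"rx":0,"ry":0,"rz":0,"dx":0,"dy":0,"dz":23,"gripper":0.2},{"rx":0,"ry":0,"rz":0,"dx":0,"dy":0,"dz":0,"gripper":-1},{"rx":0,"ry":0,"rz":0,"dx":0,"dy":0,"dz":0,"gripper":-1},{"rx":0,"ry":0,"rz":0,"dx":0,"dy":0,"dz":0,"gripper":-1},{"rx":0,"ry":0,"rz":0,"dx":0,"dy":0,"dz":0,"gripper":-1},{"rx":0,"ry":0,"rz":0,"dx":5,"dy":0,"dz":0,"gripper":-1},{"rx":0,"ry":0,"rz":0,"dx":8,"dy":0,"dz":0,"gripper":-1},{"rx":0,"ry":0,"rz":0,"dx":8,"dy":0,"dz":0,"gripper":-1},{"rx":0,"ry":0,"rz":0,"dx":8,"dy":0,"dz":0,"gripper":-1},{"rx":0,"ry":0,"rz":0,"dx":8,"dy":0,"dz":0,"gripper":-1},{"rx":0,"ry":0,"rz":0,"dx":4,"dy":0,"dz":0,"gripper":-1},{"rx":0,"ry":0,"rz":0,"dx":2,"dy":0,"dz":0,"gripper":-1},{"rx":0,"ry":0,"rz":0,"dx":0,"dy":0,"dz":0,"gripper":-1},{"rx":0,"ry":0,"rz":0,"dx":0,"dy":0,"dz":0,"gripper":-1}])

```text
clock: 57.18
tcp_pos: [0.493, 0.1256, 0.1518]
orientation: [2.136, 2.301, 0.003]
contact_force: [2.4, -3.1, 6.7]
grip_width: 0.015
gripper_force: 53.1
```

Request:
step_arm(moves=[{"rx":0,"ry":0,"rz":0,"dx":1,"dy":0,"dz":0,"gripper":-1},{"rx":0,"ry":0,"rz":0,"dx":1,"dy":0,"dz":0,"gripper":-1},{"rx":0,"ry":0,"rz":0,"dx":0,"dy":0,"dz":0,"gripper":-1},{"rx":0,"ry":0,"rz":0,"dx":0,"dy":0,"dz":0,"gripper":-1}])

```text
clock: 57.68
tcp_pos: [0.493, 0.1257, 0.1518]
orientation: [2.136, 2.298, 0.001]
contact_force: [1.7, -8.5, 7.2]
grip_width: 0.0152
gripper_force: 53.1
```

Against the closed stop (8.5 N, no more travel). Releasing, rising and backing off for a final look.

Request:
step_arm(moves=[{"rx":0,"ry":0,"rz":0,"dx":-1,"dy":0,"dz":0,"gripper":0.3},{"rx":0,"ry":0,"rz":0,"dx":0,"dy":0,"dz":0,"gripper":0.3},{"rx":0,"ry":0,"rz":0,"dx":0,"dy":0,"dz":0,"gripper":0.3},{"rx":0,"ry":0,"rz":0,"dx":0,"dy":0,"dz":-40,"gripper":0.3},{"rx":0,"ry":0,"rz":0,"dx":0,"dy":0,"dz":-50,"gripper":0.3},{"rx":0,"ry":0,"rz":0,"dx":0,"dy":0,"dz":-50,"gripper":0.3},{"rx":0,"ry":0,"rz":0,"dx":0,"dy":0,"dz":-30,"gripper":0.3},{"rx":0,"ry":0,"rz":0,"dx":0,"dy":0,"dz":0,"gripper":0.3},{"rx":0,"ry":0,"rz":0,"dx":0,"dy":0,"dz":0,"gripper":0.3}])

```text
clock: 58.8
tcp_pos: [0.4907, 0.1277, 0.3195]
orientation: [-2.134, -2.304, 0.002]
contact_force: [-0.3, 0.5, 0.1]
grip_width: 0.0557
gripper_force: 0.0
```

```bash
python3 -c "
from h import *
delta([.49,.12,.3])
a=cv2.resize(r.grab_frame('scene')[140:320,160:460],(800,480),interpolation=cv2.INTER_CUBIC)
w=r.grab_frame('wrist');o=np.zeros((600,800,3),np.uint8);o[:300,:400]=cv2.resize(a,(400,300));o[:300,400:]=cv2.resize(w,(400,300))
s=r.grab_frame('scene');o[300:,:400]=cv2.resize(s[150:250,190:300],(400,300),interpolation=cv2.INTER_CUBIC);o[300:,400:]=cv2.resize(r.grab_frame('top')[150:250,150:310],(400,300),interpolation=cv2.INTER_CUBIC)
cv2.imwrite('pics/final.png',o)"
```

```text
t 58.80 tcp [0.4907 0.1277 0.3195] w 0.0557 F [-0.3  0.5  0.1]
d mm [-7.6 -1.3 19.5] rot deg [-0.08 -0.   -0.03]
```

View pics/final.png

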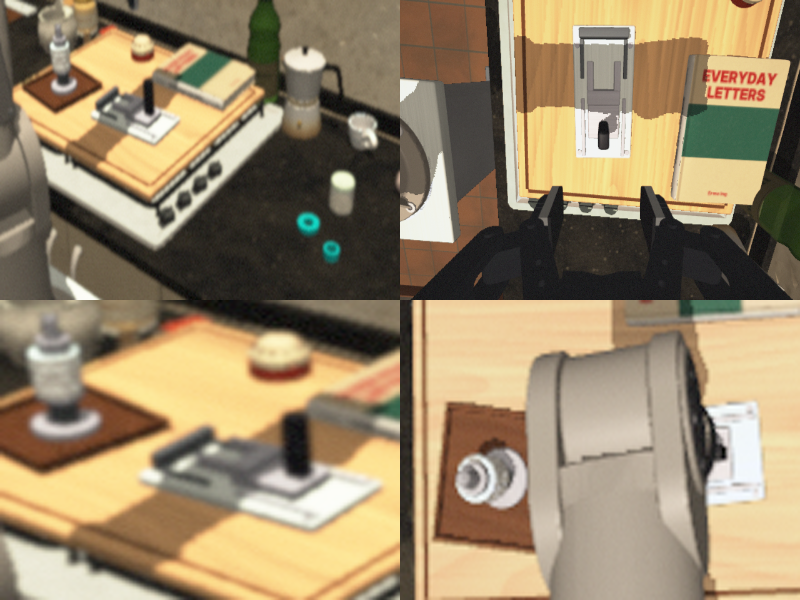

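The final picture shows the spindle upright in the tray with all the rings and the bush on. The jaw is closed, the jar is upright and no white ring is left lying out. Handing in.

```bash
python3 -c "
from bench import r
print(r.hand_in())"
```

```text
the job is handed in; nothing more can be done
None
```

The job is handed in at about 59 s of the 210 s: all four white rings and the steel bush are on the spindle, it stands upright in the tray, the jaw is shut again, and the jar was left standing; hand-in returned no verdict.

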